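# Roll-test two tube rollers under a board and reject the one that rocks

## Robot

A 6-joint arm with a two-finger parallel gripper is mounted at the origin on the work surface; the furniture and walls round the work are solid. World frame = base frame: x ahead of the robot, y to its left, z up, the work surface at z = 0. Lengths are in m, angles in rad, forces in N, time in s.
With the tool pointing down it reaches from about 0.25 to 0.775 m from the base axis. Payload 4 kg.
Tool frame: the origin (TCP) lies at the very end of the fingers, on their centre line; the grasp point (between the pads) lies 19 mm behind it; z points along the fingers, y is the direction in which the jaws open and shut (so a half turn about z gives the same grasp; the last joint's range is limited). The gripper opens to 85 mm and grips with 20 to 120 N. Pads are 22 mm wide; open, the fingers measure 114 mm over their backs; the gripper's body (76 mm by 85 mm) begins 54 mm behind the grasp point. The pads swing forward as they close: fully open they stand 13 mm farther back than shut.
Start: joints at [-0.103, 0.087, 1.371, -0, 1.684, -0.103], TCP at [0.55, -0, 0.231] pointing down, gripper open.
Joint ranges: [-3.1, 3.1], [-0.76, 2.03], [0.27, 2.55], [-1.08, 4.22], [0.17, 2.65], [-2.57, 2.57]. Speed limits (rad/s): [2.79, 2.79, 3.14, 3.14, 3.14, 3.14].

## Interface

Orientations are given as a unit quaternion [x, y, z, w].
In Python, from cell import env, eyes gives the robot as it stands.
- The arm moves only by the tool move_arm, never from a script. Its argument "motion" is a list of rows, each a list of 2 entries, a list of its own where there are three numbers: the shift along the tool's x, y, z in mm, then the turn about the tool's z in degrees. A call has 1 to 20 rows; each row shifts and turns the commanded pose from where the row before left it, along the tool's axes as they then stand; what a row does not reach is not made up. A row lasts 1/12 s, in which the tool goes at most 41.7 mm and 7.16 degrees, less where a joint would pass 70% of its speed; a pose out of reach is approached as far as the arm can. A call is refused whole if a number of a shift passes 41.7 or a number of a turn 7.16, either way. A call with a gripper value outside its range is refused whole. "gripper" is the closure in counts, from 0 (fully open) to 255 (shut), set as the call begins (left out, the last holds). The fingers move at their own pace and stop on an object; the grip force is fixed at half the most. Time passes only in rows, so rows that do not move let the fingers close. It gives the time, the measured TCP pose, the force and the opening at its end, in the units of the state.
- env.observe(): the state, without advancing time (a new reading comes with each control period).
- eyes.snapshot(name): name is "scene" or "side" or "wrist"; returns a dict with "pixels" (400x640x3 uint8, red, green, blue), "vfov" (degrees; the focal length in pixels is half the picture's height over the tangent of half this angle, whatever the lens; pixels are square), "cx", "cy" (the principal point, pixels), "xyz" and "orientation" of the camera in the world; the wrist camera has in their place "tool_from_camera" (4x4, takes a point from camera to tool coordinates, whose origin is the TCP and whose axes are the flange's). Camera axes: x right, y down, z forward; pixel columns grow to the right and rows downward; lengths in m; the calibration is good to about 2 mm. The wrist camera is an equidistant fisheye: a pixel r from the principal point sees the ray r / f radians off the axis. A picture is of the moment at which its call begins: read the wrist's pose just before it. There is no depth.
- env.finish_job(): hands the job in, once; it reports no verdict.
Trained networks look in a picture, given as the dict that the camera call returned (one of the last four; its "shot" number tells which), for a name from the list of things; names that differ only in an ending like _2 or _b are one class to them, and where a whole thing is asked for, a point or a joint stands for the part that bears it (a point fixed in the world has none). Each returns a list of dicts, best first, with "confidence" (0 to 1); they miss things now and then, are a little off and sometimes report something else, mostly with a low value. They report only what shows in the picture. A call takes as long as a camera call. They do not tell look-alikes from the thing itself.
- eyes.trace(label, picture): "region" (400x640 bool, what is visible of it) and "position" ([column, row] in pixels, amid what is visible of it).
The state is a dict: "time_s": time; "q": joint angles; "qvel": joint speeds; "effort": joint torques, N m; "tcp_pos": TCP position; "tcp_rot": TCP orientation; "contact_force": force on the tool from outside, world axes, zero at the start; "moment": the same for the moment, N m; "finger_gap": finger opening in m.
Only numpy, scipy, OpenCV 4.12 (cv2) and the standard library are available. Lean on these libraries where they do the work, as an engineer would, in place of code of your own. Each camera call takes 0.05 s, during which the arm holds its last target.

## Task

One of the two tube rollers on the sprung steel plate has worn flats and rocks when it rolls. Take the wooden board by its grip, press it down on top of each roller in turn with light, even pressure (a few newtons; never hard enough to dent the plate) and roll that roller across the plate to the far half, leaving it there. Then lay the board flat on the worktop clear of the plate and tray, set the roller that rocked down in the grey tray (do not drop it; let it come to rest) and leave the true one lying on the far half of the plate, without disturbing the other things.

Things in the scene. Friction and masses are not known exactly. Their poses are not given: they have to be found in the camera images.
- bed: Fixed inspection bed, 230 (x) x 250 (y) mm. Origin: centre of its underside; +x is the rolling direction (far half: x > 0). Its flat steel plate's top is 45 mm above the origin; lips 6 mm high at x = +-107 to 115 mm. The plate is sprung: still until pressed with about 2 N, then sinks level 1 mm per further 6 N. Over 15 N between roller and plate (weight included) dents it.
- roller_1: One of two bright steel tube rollers, 76 mm long, 34 mm high as it lies. Origin: middle of its axis; y is its axis; x and z turn as it rolls. One roller is round (34 mm, 300 g); the other is worn and lighter (200 g): 34 mm between two narrow flats (it lies on one at the start), 40 mm across the other way, so a board on it rises and falls 6 mm each half turn.
- roller_2: The other tube roller; described as roller_1. Which of the two is worn must be found by rolling; they may lie either way round.
- board: Loose wooden board, about 180 g, flat on the worktop: 160 (x) x 80 (y) x 12 mm with an upright grip bar on its middle, 22 mm thick (x), 70 mm long (y), from 12 to 60 mm above the underside. Origin: centre of the underside. A roller rolled under it moves half as far as the board.
- tray: Fixed shallow open grey tray for rejects, 150 x 150 mm, walls 4 mm thick with their tops 44 mm above the origin, inner floor 14 mm above the origin. Origin: centre of the underside.
- coupler: Bystander: black round coupling with four steel pins, 63 mm wide, 68 mm high. Origin: centre of the underside.
- tape_measure: Bystander: yellow tape measure, 39 x 83 x 66 mm. Origin: centre of the underside.
- box_bits: Bystander: small white and green carton, 71 x 110 x 36 mm. Origin: centre of the underside.
Mind the look-alikes: they are no part of the job. What is shaped like the roller_1 but red or turquoise is not meant.

How it is judged:
On the way, in this order (a step that is already met when the one before it is completed fails the run):
1. one roller is rolling on the plate's far half under the pressed board (at least 2 N) (((contact force between board and roller_1 above 2 N and angular speed of roller_1 above 0.2 rad/s and x of roller_1 in the frame of bed above -0.005 m) or (contact force between board and roller_2 above 2 N and angular speed of roller_2 above 0.2 rad/s and x of roller_2 in the frame of bed above -0.005 m))), for 0.05 s.
2. the other roller is rolling under the pressed board too, and the first still lies where it was rolled (35 mm allowed for rocking back from the middle) (x of each of roller_1, roller_2 in the frame of bed above -0.035 m and ((contact force between board and roller_1 above 2 N and angular speed of roller_1 above 0.2 rad/s and x of roller_1 in the frame of bed above -0.005 m) or (contact force between board and roller_2 above 2 N and angular speed of roller_2 above 0.2 rad/s and x of roller_2 in the frame of bed above -0.005 m))), for 0.05 s.
At the end, for the whole second after the job is handed in: The worn roller lies on the floor of the grey tray (it is told by its weight there, under 2.5 N), the true roller lies on the plate's far half (5 mm tolerance at the middle), the board lies flat on the worktop (within 6 mm and 0.08 rad), all at rest (((x of roller_1 in the frame of tray between -0.066 and 0.066 m and y of roller_1 in the frame of tray between -0.066 and 0.066 m and z of roller_1 in the frame of tray between 0.02 and 0.042 m and x of roller_2 in the frame of bed between -0.005 and 0.11 m and y of roller_2 in the frame of bed between -0.13 and 0.13 m and z of roller_2 in the frame of bed between 0.055 and 0.07 m and contact force between roller_1 and tray below 2.5 N and contact force between roller_2 and bed above 2.5 N) or (x of roller_2 in the frame of tray between -0.066 and 0.066 m and y of roller_2 in the frame of tray between -0.066 and 0.066 m and z of roller_2 in the frame of tray between 0.02 and 0.042 m and x of roller_1 in the frame of bed between -0.005 and 0.11 m and y of roller_1 in the frame of bed between -0.13 and 0.13 m and z of roller_1 in the frame of bed between 0.055 and 0.07 m and contact force between roller_2 and tray below 2.5 N and contact force between roller_1 and bed above 2.5 N)) and height (world z) of board below 0.006 m and angle between board's own z axis and vertical below 0.08 rad and linear speed of each of roller_1, roller_2, board below 0.02 m/s); the robot touches nothing.
It fails at once if a roller is pressed against the plate with more than 15 N (contact force between any of roller_1, roller_2 and bed above 15 N).
It fails at once if a roller is dropped (moves faster than 0.9 m/s out of the fingers) ((linear speed of roller_1 above 0.9 m/s and contact force between the fingers and roller_1 below 0.1 N) or (linear speed of roller_2 above 0.9 m/s and contact force between the fingers and roller_2 below 0.1 N)).
It fails at once if a bystander (coupling, tape measure, carton) is moved by more than 30 mm (distance of any of coupler, tape_measure, box_bits from where it was at the start of the episode above 0.03 m).
It also fails if it takes over 72 s, if anything falls off the work surface, if the arm or the gripper's body presses on something with over 40 N, if the wrist force passes 120 N, or if a joint passes its speed limit or range.

## Working session

There is one attempt and no reset: what is moved stays moved. The work goes in short steps, Python scripts to look and compute and a tool call to move; the robot and the scene stay as the last step left them, time stands still between calls to the robot, and variables do not carry over. Pictures are saved under pics/ and viewed, and the job is handed in when it is done.

Besides the shell and the picture viewer there is one more tool, called after "Call:" in YAML: its name, and indented under it one key for each argument. move_arm: Moves the arm, as the interface text tells. Its arguments: {"type":"object","properties":{"motion":{"type":"array"},"gripper":{"type":"number"}},"required":["motion"]}

```bash
ls; mkdir -p pics
cat > h.py <<'E'
import numpy as np,cv2
from cell import env,eyes
from scipy.spatial.transform import Rotation as R
def snap(n,fn=None):
    s=env.observe(); p=eyes.snapshot(n); p['st']=s
    if fn: cv2.imwrite('pics/'+fn,p['pixels'][:,:,::-1])
    return p
def cam(p):
    f=200/np.tan(np.radians(p['vfov'])/2)
    if 'tool_from_camera' in p:
        s=p['st'];T=np.array(p['tool_from_camera']);Rt=R.from_quat(s['tcp_rot']).as_matrix()
        return f,Rt@T[:3,:3],Rt@T[:3,3]+np.array(s['tcp_pos']),True
    return f,R.from_quat(p['orientation']).as_matrix() if np.size(p['orientation'])==4 else np.array(p['orientation']),np.array(p['xyz']),False
def ray(p,uv):
    f,Rm,o,fish=cam(p);d=np.array([uv[0]-p['cx'],uv[1]-p['cy']])/f
    if fish:
        r=np.hypot(*d)+1e-12; v=np.array([*(d/r*np.sin(r)),np.cos(r)])
    else: v=np.array([*d,1.])
    return o,Rm@v
def onz(p,uv,z):
    o,v=ray(p,uv); return o+v*(z-o[2])/v[2]
def proj(p,X):
    f,Rm,o,fish=cam(p);c=Rm.T@(np.array(X)-o)
    if fish:
        rr=np.hypot(c[0],c[1]);t=np.arctan2(rr,c[2]);return np.array([p['cx']+f*t*c[0]/rr,p['cy']+f*t*c[1]/rr])
    return np.array([p['cx']+f*c[0]/c[2],p['cy']+f*c[1]/c[2]])
E
python3 - <<'E'
from h import *
for n in ['scene','side','wrist']:
    p=snap(n,n+'0.png')
    print(n,p['vfov'],p['cx'],p['cy'],p.get('xyz'),p.get('orientation'),p.get('tool_from_camera'))
    for l in ['bed','roller_1','board','tray','coupler','tape_measure','box_bits']:
        print(l,[(round(d['confidence'],2),np.round(d['position']).tolist(),int(d['region'].sum())) for d in eyes.trace(l,p)])
print(env.observe())
E
```

```text
pics
scene 54.1181239857924 315.4077026465451 206.13062300336514 [-0.15087017 -0.53270013  0.81433325] [ 0.83918586 -0.37278114  0.16446115 -0.36021361] None
bed [(0.82, [371.0, 212.0], 5330)]
roller_1 [(0.91, [339.0, 206.0], 325), (0.87, [416.0, 264.0], 481), (0.86, [367.0, 226.0], 421), (0.83, [311.0, 245.0], 430), (0.58, [430.0, 307.0], 592)]
board [(0.96, [289.0, 185.0], 960)]
tray [(0.88, [249.0, 152.0], 1668)]
coupler [(0.6, [196.0, 173.0], 442)]
tape_measure [(0.76, [237.0, 192.0], 453), (0.48, [287.0, 181.0], 1038), (0.37, [197.0, 175.0], 466)]
box_bits [(0.63, [370.0, 295.0], 1579)]
side 45.3311875059161 314.96481096842905 205.98355944916247 [ 0.07812832 -1.05380622  0.77039312] [ 0.86271074 -0.14755028  0.07566367 -0.47773852] None
bed [(0.6, [378.0, 236.0], 5519), (0.56, [326.0, 194.0], 871)]
roller_1 [(0.81, [383.0, 285.0], 585), (0.72, [298.0, 238.0], 404), (0.62, [366.0, 323.0], 668), (0.57, [356.0, 233.0], 441), (0.56, [342.0, 210.0], 270)]
board [(0.9, [327.0, 195.0], 818), (0.23, [304.0, 158.0], 1367)]
tray [(0.73, [306.0, 158.0], 1344)]
coupler [(0.8, [249.0, 164.0]
[... 679 characters left out ...]
[175.0, 361.0], 230)]
{'time_s': 1.2, 'q': array([-1.03106646e-01,  8.72230639e-02,  1.37071417e+00,  1.29407668e-05,
        1.68360176e+00, -1.03071164e-01]), 'qvel': array([ 0.00072775,  0.0003412 , -0.00058568, -0.00080594,  0.00034586,
        0.0013832 ]), 'effort': array([ 1.57081122e-04, -3.51733518e+01, -3.13460398e+01, -6.75639785e-05,
        4.86572535e-04,  6.85310283e-06]), 'tcp_pos': array([ 5.50012548e-01, -5.37392458e-06,  2.31321061e-01]), 'tcp_rot': array([7.07118810e-01, 7.07094751e-01, 2.19097286e-05, 1.67705790e-05]), 'contact_force': array([-0.26151911,  0.22497151,  0.23582386]), 'moment': array([0.00194025, 0.02805167, 0.01676186]), 'finger_gap': 0.08544498405271841}
```

Run:
```python
import cv2
a=cv2.imread('pics/scene0.png')[120:350,160:500]; cv2.imwrite('pics/s0c.png',cv2.resize(a,None,fx=2.3,fy=2.3,interpolation=2))
```

```text
(no output)
```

View pics/s0c.png

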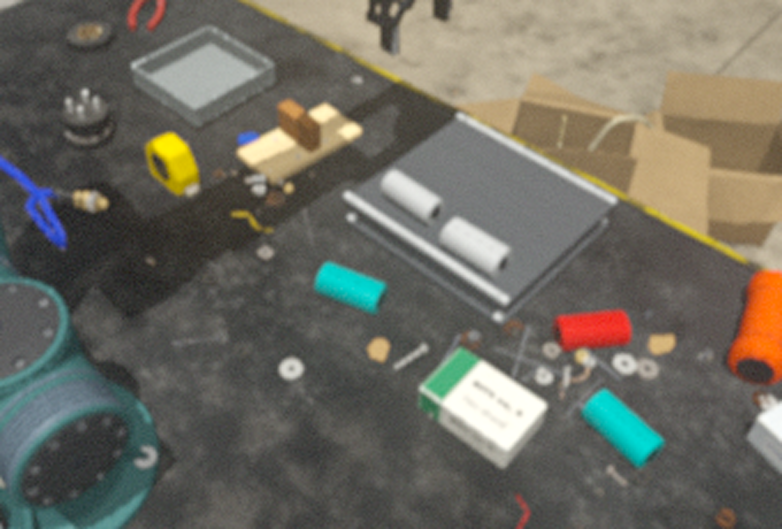

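View pics/wrist0.png

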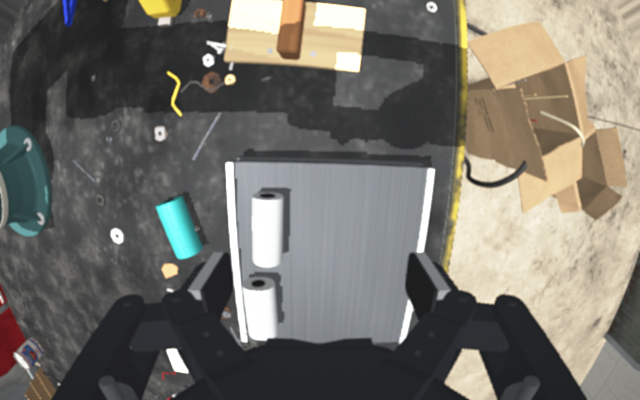

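View pics/side0.png

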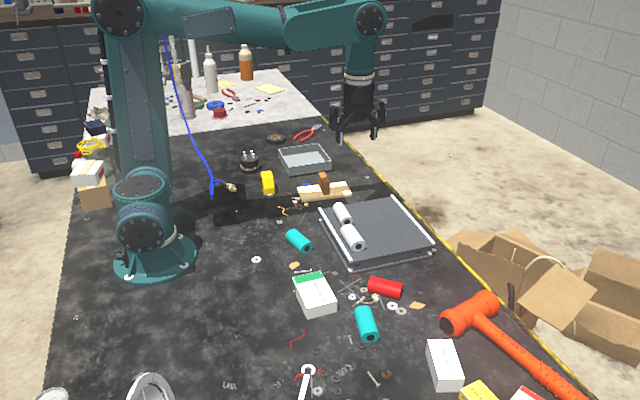

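Real rollers: the two bright steel ones on the plate, scene (339,206) and (367,226). Look-alikes to ignore: turquoise (311,245), turquoise (430,307) and red (416,264). Next I measure the geometry.

Run:
```python
from h import *
p=snap('wrist','w1.png')
img=p['pixels']
for l,z in [('roller_1',.062),('board',.012),('bed',.045)]:
    for d in eyes.trace(l,p):
        m=d['region'];v,u=np.nonzero(m)
        P=np.array([onz(p,(a,b),z)[:2] for a,b in zip(u,v)])
        r=cv2.minAreaRect((P*1000).astype(np.float32))
        print(l,round(d['confidence'],2),r, 'mean',P.mean(0).round(4), 'ext',P.min(0).round(3),P.max(0).round(3))
for n in ['scene','side']:
    p2=snap(n)
    for l,z in [('roller_1',.062),('tray',.03),('board',.02),('box_bits',.036),('tape_measure',.04),('coupler',.04)]:
        for d in eyes.trace(l,p2)[:5]: print(n,l,round(d['confidence'],2),onz(p2,d['position'],z).round(3))
a=cv2.resize(img[130:350,210:450],None,fx=3,fy=2.7,interpolation=cv2.INTER_CUBIC)[:,:,::-1]; cv2.imwrite('pics/w1c.png',a)
```

```text
roller_1 0.87 ((387.5655822753906, -53.266414642333984), (41.23912811279297, 72.79022216796875), 16.56222915649414) mean [ 0.3868 -0.0521] ext [ 0.359 -0.092] [ 0.413 -0.015]
roller_1 0.68 ((492.61309814453125, -54.667320251464844), (88.95597076416016, 35.357295989990234), 87.87632751464844) mean [ 0.4927 -0.0523] ext [ 0.474 -0.099] [ 0.512 -0.011]
roller_1 0.61 ((523.8837280273438, 155.20474243164062), (72.20793914794922, 138.62266540527344), 83.87989044189453) mean [0.5251 0.1539] ext [0.453 0.114] [0.595 0.196]
roller_1 0.59 ((476.3204650878906, -163.2081756591797), (100.1881103515625, 42.744319915771484), 88.44554138183594) mean [ 0.4765 -0.1592] ext [ 0.455 -0.213] [ 0.499 -0.113]
board 0.93 ((519.8883056640625, 168.55081176757812), (84.9617919921875, 161.43026733398438), 83.3221664428711) mean [0.5213 0.167 ] ext [0.437 0.12 ] [0.604 0.216]
bed 0.91 ((559.2839965820312, -106.59719848632812), (261.1037292480469, 235.5063018798828), 88.60001373291016) mean [ 0.567  -0.0812] ext [ 0.439 -0.234] [0.679 0.026]
scene roller_1 0.97 [ 0.457 -0.32   0.062]
scene roller_1 0.65 [ 0.379 -0.407  0.062]
scene roller_1 0.57 [ 0.334 -0.09   0.062]
scene roller_1 0.52 [ 0.473 -0.06   0.062]
scene roller_1 0.27 [0.333 0.201 0.062]
scene tray 0.69 [ 0.499 -0.144  0.03 ]
scene board 0.79 [0.496 0.158 0.02 ]
scene board 0.15 [ 0.566 -0.111  0.02 ]
scene box_bits 0.59 [ 0.326 -0.276  0.036]
scene box_bits 0.5 [ 0.554 -0.121  0.036]
scene tape_measure 0.9 [0.342 0.221 0.04 ]
scene coupler 0.57 [0.327 0.396 0.04 ]
side roller_1 0.94 [ 0.484 -0.151  0.062]
side roller_1 0.85 [ 0.492 -0.04   0.062]
side roller_1 0.68 [ 0.392 -0.43   0.062]
side roller_1 0.64 [ 0.353 -0.125  0.062]
side roller_1 0.57 [ 0.478 -0.349  0.062]
side tray 0.64 [0.525 0.338 0.03 ]
side board 0.76 [0.512 0.133 0.02 ]
side box_bits 0.57 [ 0.326 -0.291  0.036]
side tape_measure 0.62 [0.359 0.218 0.04 ]
side coupler 0.53 [0.331 0.371 0.04 ]
```

View pics/w1c.png

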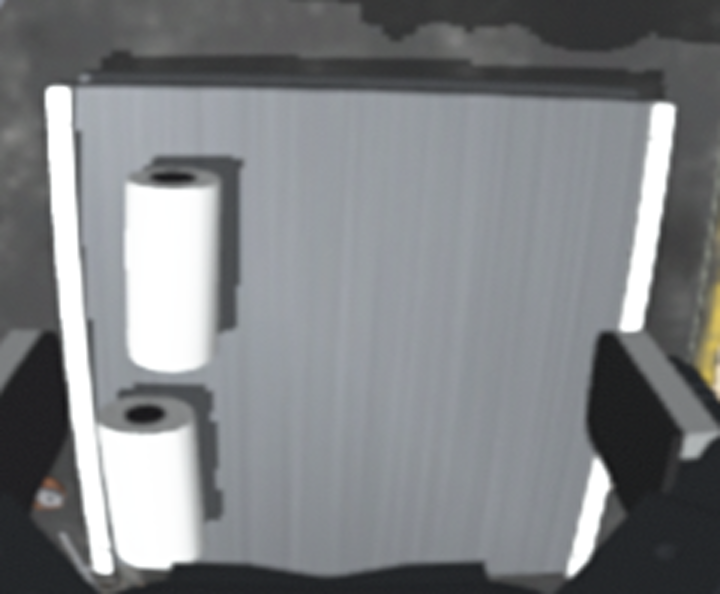

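Call:
move_arm:
  motion:
    - [[-30, 0, -20], 0]
    - [[-30, 0, -20], 0]
    - [[-30, 0, -20], 0]
    - [[-30, 0, -20], 0]
    - [[-30, 0, -20], 0]
    - [[0, 0, 0], 0]
    - [[0, 0, 0], 0]
  gripper: 0

```text
time_s: 2.68
tcp_pos: [0.5503, -0.1516, 0.3327]
tcp_rot: [0.708, 0.706, 0.001, 0.001]
contact_force: [0.4, 0.5, -0.7]
finger_gap: 0.0852
```

Run:
```python
from h import *
p=snap('wrist','w2.png'); print(p['st']['tcp_pos'],p['st']['tcp_rot'])
img=p['pixels']
for l,z in [('roller_1',.062),('board',.012),('bed',.045)]:
    for d in eyes.trace(l,p):
        m=d['region'];v,u=np.nonzero(m)
        P=np.array([onz(p,(a,b),z)[:2] for a,b in zip(u,v)])
        r=cv2.minAreaRect((P*1000).astype(np.float32))
        print(l,round(d['confidence'],2),d['position'],np.round(r[0],1),np.round(r[1],1),round(r[2],1), 'mean',P.mean(0).round(4), 'ext',P.min(0).round(3),P.max(0).round(3))
# rectified topdown map at plate height z=.045
def rect(p,z,x0,x1,y0,y1,s,fn):
    xs=np.arange(x0,x1,s);ys=np.arange(y1,y0,-s)
    M=np.array([[proj(p,(x,y,z)) for x in xs] for y in ys]).astype(np.float32)
    im=cv2.remap(p['pixels'],M[...,0],M[...,1],cv2.INTER_CUBIC)[:,:,::-1].copy()
    cv2.imwrite('pics/'+fn,im)
rect(p,.045,.41,.71,-.26,.04,.0005,'r2.png')
```

```text
[ 0.55031534 -0.15155451  0.3326783 ] [0.70810579 0.70610492 0.00072829 0.00122289]
roller_1 0.88 [288.6, 253.1] [ 502.6 -289.4] [40.2 76. ] 49.9 mean [ 0.5021 -0.2884] ext [ 0.467 -0.322] [ 0.538 -0.254]
roller_1 0.82 [268.4, 174.5] [ 476.6 -160.7] [83.3 41.6] 88.6 mean [ 0.4765 -0.16  ] ext [ 0.455 -0.202] [ 0.498 -0.119]
roller_1 0.74 [242.7, 297.5] [ 422.3 -370.8] [91.  37.7] 79.5 mean [ 0.4231 -0.3692] ext [ 0.398 -0.415] [ 0.447 -0.327]
roller_1 0.62 [198.9, 110.3] [380.4 -69.6] [39.  73.2] 16.6 mean [ 0.3807 -0.0699] ext [ 0.354 -0.107] [ 0.407 -0.033]
roller_1 0.57 [273.4, 92.7] [492.7 -51.4] [80.1 34.2] 86.2 mean [ 0.4925 -0.052 ] ext [ 0.475 -0.091] [ 0.511 -0.011]
bed 0.89 [334.4, 128.7] [ 558.5 -108.7] [254.  236.1] 88.1 mean [ 0.5683 -0.1037] ext [ 0.439 -0.236] [0.679 0.022]
bed 0.2 [274.5, 91.8] [490.3 -50.2] [83.4 35.8] 86.3 mean [ 0.4902 -0.0505] ext [ 0.472 -0.092] [ 0.51  -0.008]
```

View pics/r2.png

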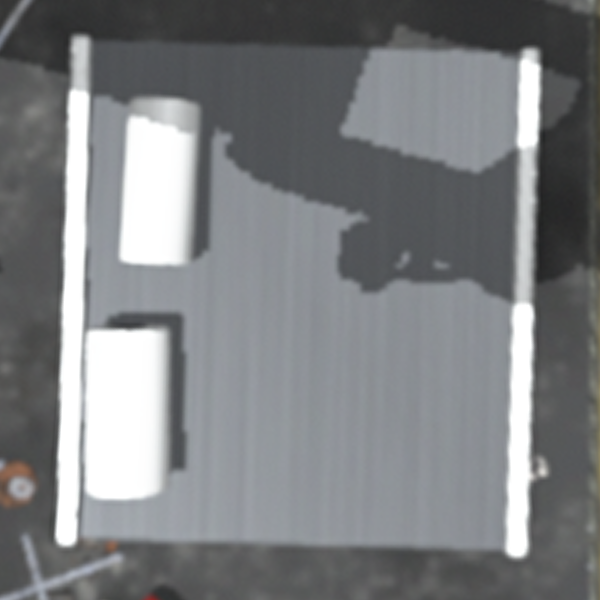

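View pics/w2.png

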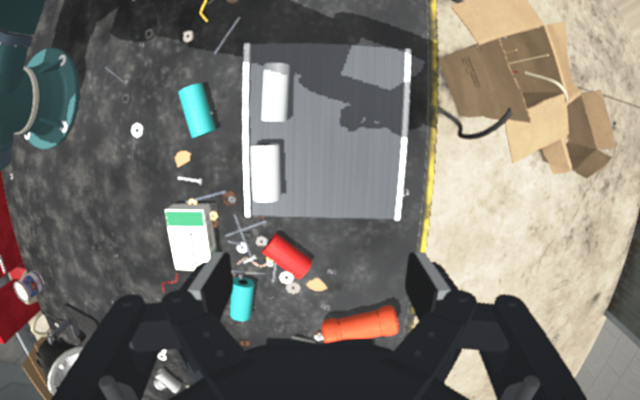

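Lower roller (wrist 268,175) looks about 40 mm wide and the upper one (273,93) about 34 mm, so the lower one is probably the worn one. Rolling will confirm that. Now I look at the board.

Call:
move_arm:
  motion:
    - [[32, -4, 14], 0]
    - [[32, -4, 14], 0]
    - [[32, -4, 14], 0]
    - [[32, -4, 14], 0]
    - [[32, -4, 14], 0]
    - [[32, -4, 14], 0]
    - [[32, -4, 14], 0]
    - [[32, -4, 14], 0]
    - [[0, 0, 0], 0]
    - [[0, 0, 0], 0]
  gripper: 0

```text
time_s: 3.72
tcp_pos: [0.5162, 0.1083, 0.2173]
tcp_rot: [0.705, 0.709, -0.002, -0.001]
contact_force: [-0.7, -0.3, 0.5]
finger_gap: 0.0852
```

```bash
cat >> h.py <<'E'
def rect(p,z,x0,x1,y0,y1,s,fn):
    xs=np.arange(x0,x1,s);ys=np.arange(y1,y0,-s)
    M=np.array([[proj(p,(x,y,z)) for x in xs] for y in ys]).astype(np.float32)
    im=cv2.remap(p['pixels'],M[...,0],M[...,1],cv2.INTER_CUBIC)[:,:,::-1].copy()
    cv2.imwrite('pics/'+fn,im)
E
python3 - <<'E'
from h import *
p=snap('wrist','w3.png'); print(p['st']['tcp_pos'],p['st']['tcp_rot'],p['st']['contact_force'])
for l,z in [('board',.012),('tray',.044)]:
    for d in eyes.trace(l,p):
        m=d['region'];v,u=np.nonzero(m)
        P=np.array([onz(p,(a,b),z)[:2] for a,b in zip(u,v)])
        r=cv2.minAreaRect((P*1000).astype(np.float32))
        print(l,round(d['confidence'],2),d['position'],np.round(r[0],1),np.round(r[1],1),round(r[2],1))
rect(p,.06,.42,.62,.09,.24,.00027,'r3.png')
E
```

```text
[0.51620686 0.10834294 0.21733273] [ 0.7052478   0.7089582  -0.0015748  -0.00115669] [-0.71244869 -0.30195847  0.53987166]
board 0.91 [324.9, 121.3] [519.9 167.9] [ 82.3 160.2] 84.1
tray 0.67 [328.5, 6.9] [518.7 292.3] [147.9  23. ] 0.7
```

View pics/r3.png

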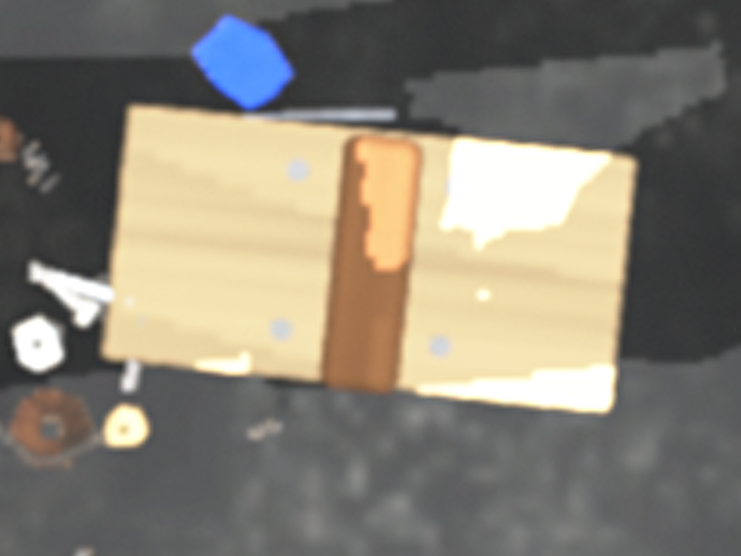

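View pics/w3.png

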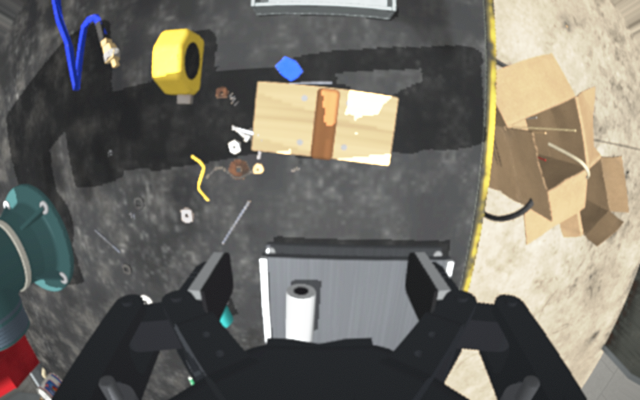

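Call:
move_arm:
  motion:
    - [[31, 1.5, 20], 0]
    - [[31, 1.5, 20], 0]
    - [[0, 0, 30], 5.6]
    - [[0, 0, 30], 0]
    - [[0, 0, 30], 0]
    - [[0, 0, 0], 0]
    - [[0, 0, 0], 0]
    - [[0, 0, 0], 0]
    - [[0, 0, 0], 0]

```text
time_s: 4.62
tcp_pos: [0.5233, 0.1678, 0.0926]
tcp_rot: [0.741, 0.671, 0.003, 0.002]
contact_force: [0.3, 0.1, 0.0]
finger_gap: 0.0853
```

Run:
```python
from h import *
s=env.observe();print(s['tcp_pos'],R.from_quat(s['tcp_rot']).as_matrix().round(4).tolist())
for n in ['side','scene']:
    p=snap(n);c=proj(p,(.52,.168,.03)).astype(int);a=p['pixels'][c[1]-50:c[1]+40,c[0]-60:c[0]+60,::-1]
    cv2.imwrite('pics/g4%s.png'%n,cv2.resize(a,None,fx=5,fy=5))
```

```text
[0.52327794 0.16782412 0.09264084] [[0.0986, 0.9951, 0.0058], [0.9951, -0.0986, 0.0011], [0.0017, 0.0056, -1.0]]
```

View pics/g4side.png

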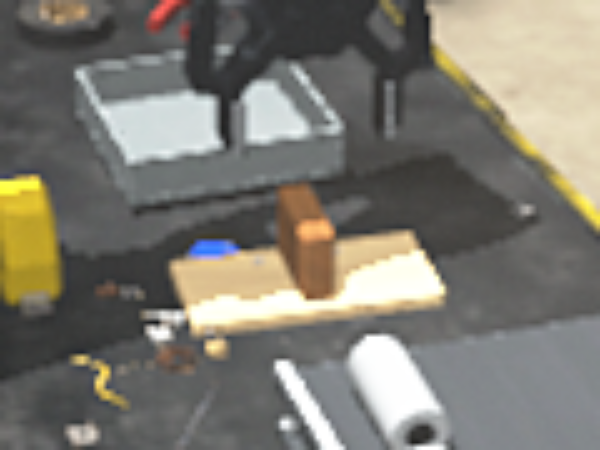

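Call:
move_arm:
  motion:
    - [[1, -1.5, 24], 0]
    - [[0, -1.5, 24], 0]
    - [[0, 0, 23], 0]
    - [[0, 0, 0], 0]
    - [[0, 0, 0], 0]
    - [[0, 0, 0], 0]

```text
time_s: 5.22
tcp_pos: [0.5196, 0.1696, 0.0204]
tcp_rot: [0.741, 0.672, 0.002, 0.001]
contact_force: [0.3, 0.3, -0.2]
finger_gap: 0.0854
```

Call:
move_arm:
  motion:
    - [[0, 0, 0], 0]
    - [[0, 0, 0], 0]
    - [[0, 0, 0], 0]
    - [[0, 0, 0], 0]
    - [[0, 0, 0], 0]
    - [[0, 0, 0], 0]
    - [[0, 0, 0], 0]
    - [[0, 0, 0], 0]
  gripper: 255

```text
time_s: 5.88
tcp_pos: [0.5188, 0.1694, 0.019]
tcp_rot: [0.741, 0.672, 0.001, 0.0]
contact_force: [0.2, 0.3, 2.8]
finger_gap: 0.0211
```

Call:
move_arm:
  motion:
    - [[0, 0, -15], 0]
    - [[0, 0, -25], 0]
    - [[0, 0, -25], 0]
    - [[0, 0, -25], -2]
    - [[0, 0, -15], -2]
    - [[-12, -4, 0], 0]
    - [[-24, -7, 0], 0]
    - [[-24, -7, 0], 0]
    - [[-25, -7, 0], 0]
    - [[-25, -7, 0], 0]
    - [[-25, -7, 0], 0]
    - [[-25, -7, 0], 0]
    - [[-25, -7, 0], 0]
    - [[-24, -7, 0], 0]
    - [[-12, -4, 0], 0]
    - [[0, 0, 0], 0]
    - [[0, 0, 0], 0]
    - [[0, 0, 0], 0]

```text
time_s: 7.38
tcp_pos: [0.4471, -0.0495, 0.122]
tcp_rot: [0.717, 0.697, -0.0, -0.001]
contact_force: [0.1, 0.0, -1.3]
finger_gap: 0.0213
```

Run:
```python
from h import *
s=env.observe();print(s['tcp_pos'],s['contact_force'],R.from_quat(s['tcp_rot']).as_matrix().round(4).tolist())
for n in ['side','wrist']:
    p=snap(n)
    c=proj(p,(.48,-.05,.08)).astype(int);a=p['pixels'][c[1]-60:c[1]+60,c[0]-80:c[0]+80,::-1]
    if n=='wrist': a=p['pixels'][:,:,::-1]
    else: a=cv2.resize(a,None,fx=5,fy=5)
    cv2.imwrite('pics/g5%s.png'%n,a)
```

```text
[ 0.44706683 -0.04949493  0.12198723] [ 0.07075608  0.03910645 -1.30217172] [[0.0285, 0.9996, -0.0023], [0.9996, -0.0285, 0.001], [0.0009, -0.0023, -1.0]]
```

View pics/g5side.png

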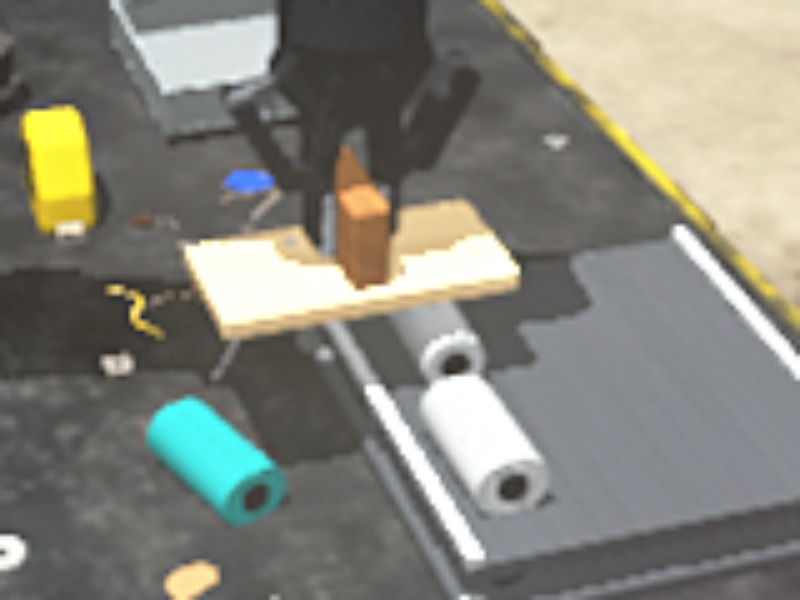

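View pics/g5wrist.png

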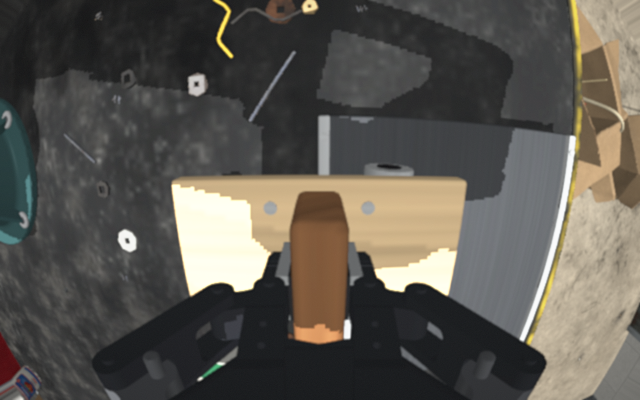

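Call:
move_arm:
  motion:
    - [[0, 0, 7], 0]
    - [[0, 0, 7], 0]
    - [[0, 0, 5], 0]
    - [[0, 0, 0], 0]
    - [[0, 0, 0], 0]
    - [[0, 0, 0], 0]

```text
time_s: 7.98
tcp_pos: [0.4481, -0.0497, 0.1043]
tcp_rot: [0.717, 0.697, 0.0, -0.0]
contact_force: [0.5, -1.4, -0.8]
finger_gap: 0.0217
```

Call:
move_arm:
  motion:
    - [[0, 0, 1], 0]
    - [[0, 0, 0], 0]

```text
time_s: 8.15
tcp_pos: [0.4482, -0.0499, 0.1035]
tcp_rot: [0.717, 0.697, 0.0, 0.0]
contact_force: [0.6, -0.3, -2.9]
finger_gap: 0.0214
```

Call:
move_arm:
  motion:
    - [[0, 0, 1], 0]
    - [[0, 0, 0], 0]

```text
time_s: 8.32
tcp_pos: [0.448, -0.0499, 0.1023]
tcp_rot: [0.717, 0.697, 0.0, 0.0]
contact_force: [0.9, 0.2, -2.5]
finger_gap: 0.0214
```

Call:
move_arm:
  motion:
    - [[0, 0, 1], 0]
    - [[0, 0, 0], 0]

```text
time_s: 8.48
tcp_pos: [0.4479, -0.0498, 0.1012]
tcp_rot: [0.717, 0.697, -0.0, -0.0]
contact_force: [0.5, -0.1, -1.9]
finger_gap: 0.021
```

Call:
move_arm:
  motion:
    - [[0, 0, 1], 0]
    - [[0, 0, 0], 0]

```text
time_s: 8.65
tcp_pos: [0.4479, -0.0498, 0.1001]
tcp_rot: [0.717, 0.697, -0.0, -0.0]
contact_force: [-0.0, 0.3, -2.4]
finger_gap: 0.0214
```

Run:
```python
from h import *
for i in range(3):
    s=env.observe();print(s['tcp_pos'],s['contact_force'].round(2),s['moment'].round(3)); eyes.snapshot('side')
```

```text
[ 0.44785107 -0.04983706  0.10012951] [-0.02  0.29 -2.4 ] [ 0.017 -0.013  0.046]
[ 0.44788652 -0.04983313  0.10018348] [ 0.61 -0.14 -1.22] [ 0.047 -0.017 -0.023]
[ 0.44794437 -0.04982847  0.10025806] [ 0.16  0.83 -1.93] [ 0.006 -0.016 -0.026]
```

Call:
move_arm:
  motion:
    - [[0, 0, 0.8], 0]
    - [[0, 0, 0], 0]

```text
time_s: 8.97
tcp_pos: [0.4479, -0.0498, 0.0994]
tcp_rot: [0.717, 0.697, -0.0, -0.0]
contact_force: [-0.1, -1.2, -1.4]
finger_gap: 0.0213
```

Call:
move_arm:
  motion:
    - [[0, 0, 0.8], 0]
    - [[0, 0, 0], 0]

```text
time_s: 9.13
tcp_pos: [0.4479, -0.0498, 0.0986]
tcp_rot: [0.717, 0.697, -0.0, -0.0]
contact_force: [-1.2, 0.7, -2.4]
finger_gap: 0.0213
```

```bash
cat > f.py <<'E'
from h import *
import sys
n=int(sys.argv[1]) if len(sys.argv)>1 else 3
F=[];M=[]
for i in range(n):
    s=env.observe();F.append(s['contact_force']);M.append(s['moment'])
    if i<n-1: eyes.snapshot('side')
print(s['time_s'],s['tcp_pos'].round(4),np.mean(F,0).round(2),np.mean(M,0).round(3),'fz',np.round([f[2] for f in F],1))
E
python3 f.py 3
```

```text
9.2333 [ 0.4479 -0.0498  0.0987] [-0.35  0.17 -2.05] [-0.018 -0.041 -0.008] fz [-2.4 -1.7 -2.1]
```

Call:
move_arm:
  motion:
    - [[0, 0, 0.6], 0]
    - [[0, 0, 0], 0]

```text
time_s: 9.4
tcp_pos: [0.448, -0.0499, 0.0981]
tcp_rot: [0.717, 0.697, 0.0, 0.0]
contact_force: [0.2, 0.5, -2.6]
finger_gap: 0.0209
```

```bash
python3 f.py 3
```

```text
9.5 [ 0.448  -0.0499  0.0981] [ 0.09 -0.22 -2.43] [ 0.015 -0.     0.002] fz [-2.6 -2.4 -2.3]
```

Call:
move_arm:
  motion:
    - [[0, 0, 0.6], 0]
    - [[0, 0, 0], 0]

```text
time_s: 9.67
tcp_pos: [0.4484, -0.0499, 0.098]
tcp_rot: [0.717, 0.697, 0.0, 0.0]
contact_force: [-0.2, -0.4, 0.3]
finger_gap: 0.0213
```

```bash
python3 f.py 3
```

```text
9.7667 [ 0.4484 -0.0499  0.0979] [-0.3  -0.08 -0.03] [ 0.053 -0.083  0.02 ] fz [ 0.3  0.3 -0.7]
```

Call:
move_arm:
  motion:
    - [[0, 0, 0.5], 0]
    - [[0, 0, 0], 0]

```text
time_s: 9.93
tcp_pos: [0.4485, -0.0499, 0.0976]
tcp_rot: [0.717, 0.697, 0.0, 0.001]
contact_force: [0.1, 0.6, 1.3]
finger_gap: 0.0216
```

```bash
python3 f.py 2
```

```text
9.9833 [ 0.4485 -0.0499  0.0977] [0.47 0.76 1.45] [ 0.089 -0.125  0.004] fz [1.3 1.6]
```

Call:
move_arm:
  motion:
    - [[0, 0.5, 0.2], 0]
    - [[0, 1, 0], 0]
    - [[0, 1.5, 0], 0]
    - [[0, 2, 0], 0]
    - [[0, 2, 0], 0]

```text
time_s: 10.4
tcp_pos: [0.4556, -0.0503, 0.0973]
tcp_rot: [0.717, 0.697, 0.0, 0.001]
contact_force: [0.8, 0.2, 4.0]
finger_gap: 0.0211
```

Call:
move_arm:
  motion:
    - [[0, 2, 0], 0]
    - [[0, 2, 0], 0]
    - [[0, 2, 0], 0]
    - [[0, 2, 0], 0]
    - [[0, 2, 0], 0]

```text
time_s: 10.82
tcp_pos: [0.4654, -0.0507, 0.0971]
tcp_rot: [0.717, 0.697, -0.0, 0.001]
contact_force: [0.1, -1.2, 5.2]
finger_gap: 0.0213
```

```bash
python3 f.py 1
```

```text
10.8167 [ 0.4654 -0.0507  0.0971] [ 0.1  -1.23  5.16] [-0.316 -0.211 -0.05 ] fz [5.2]
```

Call:
move_arm:
  motion:
    - [[0, 1.5, -0.5], 0]
    - [[0, 2, 0], 0]
    - [[0, 2, 0], 0]
    - [[0, 2, 0], 0]
    - [[0, 2, 0], 0]

```text
time_s: 11.23
tcp_pos: [0.4746, -0.0509, 0.0973]
tcp_rot: [0.717, 0.697, -0.0, 0.0]
contact_force: [-1.0, -3.1, 4.0]
finger_gap: 0.0211
```

```bash
python3 f.py 2
```

```text
11.2833 [ 0.475  -0.0509  0.0973] [-0.3  -3.24  4.34] [-0.503 -0.152 -0.066] fz [4.  4.7]
```

Call:
move_arm:
  motion:
    - [[-0.2, 2, 0], 0]
    - [[-0.2, 2, 0], 0]
    - [[-0.2, 2, 0], 0]
    - [[-0.2, 2, 0], 0]
    - [[-0.2, 2, 0], 0]

```text
time_s: 11.7
tcp_pos: [0.4846, -0.0515, 0.0973]
tcp_rot: [0.717, 0.697, 0.0, -0.0]
contact_force: [-0.3, -0.6, 4.1]
finger_gap: 0.0213
```

```bash
python3 f.py 2
```

```text
11.75 [ 0.485  -0.0515  0.0973] [-0.11 -0.84  4.09] [-0.19 -0.16 -0.08] fz [4.1 4.1]
```

Call:
move_arm:
  motion:
    - [[-0.1, 2, 0], 0]
    - [[-0.1, 2, 0], 0]
    - [[-0.1, 2, 0], 0]
    - [[-0.1, 2, -0.1], 0]
    - [[-0.1, 2, 0], 0]
    - [[-0.1, 2, 0], 0]
    - [[-0.1, 2, 0], 0]
    - [[-0.1, 2, 0], 0]

```text
time_s: 12.42
tcp_pos: [0.5006, -0.0526, 0.0973]
tcp_rot: [0.717, 0.697, 0.0, -0.0]
contact_force: [0.3, 2.8, 4.1]
finger_gap: 0.0211
```

```bash
python3 f.py 2
```

```text
12.4667 [ 0.501  -0.0526  0.0974] [0.48 2.32 3.59] [ 0.468 -0.137  0.006] fz [4.1 3.1]
```

Call:
move_arm:
  motion:
    - [[0.1, 2, 0], 0]
    - [[0.1, 2, 0], 0]
    - [[0, 2, 0], 0]
    - [[0, 2, 0], 0]
    - [[0, 2, 0], 0]
    - [[0, 2, 0], 0]
    - [[-0.1, 2, 0], 0]
    - [[0, 2, 0], 0]

```text
time_s: 13.13
tcp_pos: [0.5166, -0.0534, 0.0974]
tcp_rot: [0.717, 0.697, 0.0, -0.0]
contact_force: [-0.9, 3.0, 3.3]
finger_gap: 0.0212
```

```bash
python3 f.py 2
```

```text
13.1833 [ 0.517  -0.0534  0.0974] [0.19 3.12 3.62] [ 0.486 -0.081  0.   ] fz [3.3 3.9]
```

Call:
move_arm:
  motion:
    - [[0.15, 2, 0], 0]
    - [[0.15, 2, 0], 0]
    - [[0.15, 2, 0], 0]
    - [[0.1, 2, 0], 0]
    - [[0.1, 2, 0], 0]
    - [[0, 2, 0], 0]
    - [[0, 2, 0], 0]
    - [[0, 2, 0], 0]
    - [[0, 2, 0], 0]
    - [[0, 2, 0], 0]

```text
time_s: 14.02
tcp_pos: [0.5366, -0.0539, 0.0975]
tcp_rot: [0.717, 0.697, -0.0, 0.0]
contact_force: [-0.5, -3.0, 3.3]
finger_gap: 0.0216
```

```bash
python3 f.py 2
```

```text
14.0667 [ 0.537  -0.0538  0.0975] [ 0.18 -3.16  3.32] [-0.458  0.014 -0.021] fz [3.3 3.4]
```

Call:
move_arm:
  motion:
    - [[-0.1, 2, 0], 0]
    - [[-0.1, 2, 0], 0]
    - [[-0.1, 2, 0], 0]
    - [[-0.05, 2, 0], 0]
    - [[-0.05, 2, 0], 0]
    - [[-0.05, 2, 0], 0]
    - [[-0.05, 2, 0], 0]
    - [[0, 2, 0], 0]
    - [[0, 2, 0], 0]
    - [[0, 2, 0], 0]

```text
time_s: 14.9
tcp_pos: [0.5566, -0.0544, 0.0974]
tcp_rot: [0.717, 0.697, 0.0, 0.0]
contact_force: [-0.8, -3.6, 3.2]
finger_gap: 0.0209
```

```bash
python3 f.py 2
```

```text
14.95 [ 0.557  -0.0544  0.0975] [-0.3  -2.78  3.34] [-0.498  0.059  0.037] fz [3.2 3.4]
```

Call:
move_arm:
  motion:
    - [[-0.1, 2.5, 0], 0]
    - [[-0.1, 2.5, 0], 0]
    - [[-0.1, 2.5, 0], 0]
    - [[-0.1, 2.5, 0], 0]
    - [[-0.1, 2.5, 0], 0]
    - [[-0.1, 2.5, 0], 0]
    - [[-0.1, 2.5, 0], 0]
    - [[0, 2.5, 0], 0]
    - [[0, 2.5, 0], 0]
    - [[0, 2.5, 0], 0]

```text
time_s: 15.78
tcp_pos: [0.5816, -0.0558, 0.0974]
tcp_rot: [0.717, 0.697, -0.0, 0.0]
contact_force: [-0.4, -2.4, 3.7]
finger_gap: 0.0212
```

```bash
python3 f.py 2
```

```text
15.8333 [ 0.5821 -0.0558  0.0974] [-0.07 -2.13  3.8 ] [-0.379  0.12   0.051] fz [3.7 3.9]
```

Call:
move_arm:
  motion:
    - [[-0.1, 2.5, 0], 0]
    - [[-0.1, 2.5, 0], 0]
    - [[-0.1, 2.5, 0], 0]
    - [[-0.1, 2.5, 0], 0]
    - [[-0.1, 2.5, 0], 0]
    - [[-0.1, 2.5, 0], 0]
    - [[-0.1, 2.5, 0], 0]
    - [[-0.1, 2.5, 0], 0]
    - [[-0.1, 2.5, 0], 0]
    - [[-0.05, 2.5, 0], 0]
    - [[0, 2.5, 0], 0]
    - [[0, 2.5, 0], 0]

```text
time_s: 16.83
tcp_pos: [0.6115, -0.0575, 0.0974]
tcp_rot: [0.717, 0.697, 0.0, -0.0]
contact_force: [-0.7, -0.5, 2.5]
finger_gap: 0.0214
```

```bash
python3 f.py 2
```

```text
16.8833 [ 0.612  -0.0576  0.0974] [ 0.05 -0.57  3.15] [-0.102  0.16   0.072] fz [2.5 3.8]
```

Call:
move_arm:
  motion:
    - [[0, 2.5, 0], 0]
    - [[0, 2.5, 0], 0]
    - [[0, 2, 0], 0]
    - [[0, 1.5, 0], 0]
    - [[0, 0.7, 0], 0]
    - [[0, 0, 0], 0]
    - [[0, 0, 0], 0]
    - [[0, 0, -0.5], 0]
    - [[0, 0, -1], 0]
    - [[0, 0, -2], 0]
    - [[0, 0, -8], 0]
    - [[0, 0, -15], 0]
    - [[0, 0, 0], 0]
    - [[0, 0, 0], 0]

```text
time_s: 18.05
tcp_pos: [0.6212, -0.0578, 0.125]
tcp_rot: [0.717, 0.697, 0.001, 0.001]
contact_force: [0.2, -0.5, -2.1]
finger_gap: 0.0213
```

```bash
python3 f.py 2
python3 - <<'E'
from h import *
p=snap('side','s6.png')
cv2.imwrite('pics/s6c.png',cv2.resize(p['pixels'][150:290,240:460,::-1],None,fx=3.6,fy=3.6))
E
```

```text
18.1 [ 0.6206 -0.0577  0.124 ] [ 0.38 -0.18 -2.16] [ 0.002 -0.032  0.013] fz [-2.1 -2.3]
```

View pics/s6c.png

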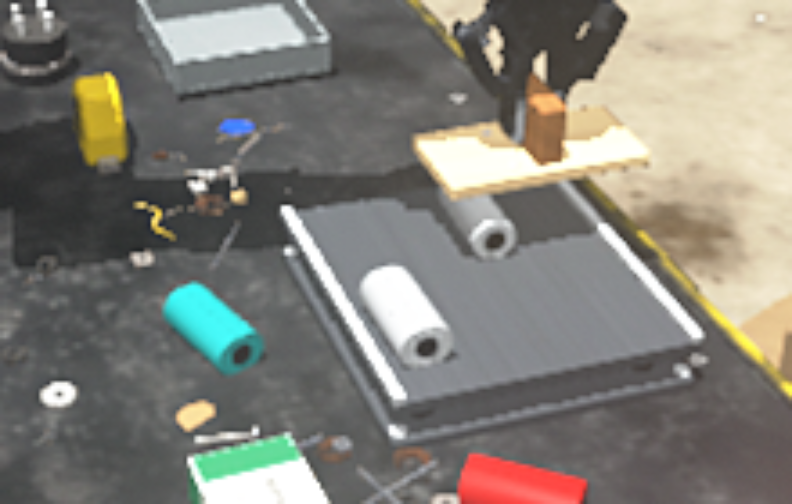

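Call:
move_arm:
  motion:
    - [[-6, -10, 0], 0]
    - [[-12, -21, 0], 0]
    - [[-13, -24, 0], 0]
    - [[-13, -24, 0], 0]
    - [[-13, -24, 0], 0]
    - [[-13, -24, 0], 0]
    - [[-13, -24, 0], 0]
    - [[-12, -21, 0], 0]
    - [[-8, -12, 0], 0]
    - [[-3, -5, 4], 0]
    - [[0, 0, 8], 0]
    - [[0, 0, 8], 0]
    - [[0, 0, 3], 0]
    - [[0, 0, 0], 0]
    - [[0, 0, 0], 0]

```text
time_s: 19.4
tcp_pos: [0.4289, -0.158, 0.1002]
tcp_rot: [0.717, 0.698, -0.0, -0.001]
contact_force: [0.8, -0.6, -2.2]
finger_gap: 0.0215
```

```bash
python3 f.py 3
```

```text
19.5 [ 0.4293 -0.1583  0.101 ] [ 0.43  0.12 -1.92] [ 0.006 -0.008 -0.   ] fz [-2.2 -1.5 -2. ]
```

Call:
move_arm:
  motion:
    - [[-0.5, 0, 1], 0]
    - [[0, 0, 1], 0]
    - [[0, 0, 0], 0]

```text
time_s: 19.75
tcp_pos: [0.4287, -0.159, 0.0989]
tcp_rot: [0.717, 0.697, 0.0, 0.0]
contact_force: [-0.4, 0.1, -2.3]
finger_gap: 0.0211
```

```bash
python3 f.py 2
```

```text
19.8 [ 0.4287 -0.159   0.099 ] [-0.18 -0.12 -2.44] [ 0.025 -0.005  0.014] fz [-2.3 -2.6]
```

Call:
move_arm:
  motion:
    - [[0, 0, 0.6], 0]
    - [[0, 0, 0], 0]

```text
time_s: 19.97
tcp_pos: [0.4286, -0.159, 0.0983]
tcp_rot: [0.717, 0.697, 0.0, 0.0]
contact_force: [0.5, -0.8, -1.7]
finger_gap: 0.0215
```

```bash
python3 f.py 2
```

```text
20.0167 [ 0.4286 -0.1591  0.0983] [ 0.32 -0.1  -2.22] [ 0.017 -0.     0.029] fz [-1.7 -2.7]
```

Call:
move_arm:
  motion:
    - [[0, 0, 0.6], 0]
    - [[0, 0, 0], 0]

```text
time_s: 20.18
tcp_pos: [0.4288, -0.1591, 0.098]
tcp_rot: [0.717, 0.697, 0.0, 0.0]
contact_force: [-0.3, -0.6, -1.2]
finger_gap: 0.0214
```

```bash
python3 f.py 2
```

```text
20.2333 [ 0.4288 -0.1592  0.098 ] [-0.34 -0.22 -0.73] [ 0.044 -0.02   0.042] fz [-1.2 -0.3]
```

Call:
move_arm:
  motion:
    - [[0, 0, 0.5], 0]
    - [[0, 0.5, 0], 0]
    - [[0, 1, 0], 0]

```text
time_s: 20.48
tcp_pos: [0.4304, -0.1592, 0.0978]
tcp_rot: [0.717, 0.697, 0.0, 0.0]
contact_force: [-1.1, 0.9, 2.7]
finger_gap: 0.0214
```

```bash
python3 f.py 1
```

```text
20.4833 [ 0.4304 -0.1592  0.0978] [-1.15  0.93  2.72] [ 0.106 -0.011  0.022] fz [2.7]
```

Call:
move_arm:
  motion:
    - [[0, 1, 0], 0]
    - [[0, 1, 0], 0]

```text
time_s: 20.65
tcp_pos: [0.4326, -0.1592, 0.0979]
tcp_rot: [0.717, 0.697, 0.0, 0.0]
contact_force: [-1.8, 0.6, 4.4]
finger_gap: 0.0212
```

```bash
python3 f.py 1
```

```text
20.65 [ 0.4326 -0.1592  0.0979] [-1.82  0.57  4.4 ] [0.211 0.001 0.056] fz [4.4]
```

Call:
move_arm:
  motion:
    - [[0, 0.5, -0.7], 0]
    - [[0, 1, -0.5], 0]
    - [[0, 1, -0.4], 0]

```text
time_s: 20.9
tcp_pos: [0.4347, -0.1592, 0.0988]
tcp_rot: [0.717, 0.697, -0.0, -0.0]
contact_force: [-1.0, 0.3, 1.3]
finger_gap: 0.0211
```

Call:
move_arm:
  motion:
    - [[0, 1, -0.4], 0]
    - [[0, 1, -0.4], 0]

```text
time_s: 21.07
tcp_pos: [0.4365, -0.1592, 0.0993]
tcp_rot: [0.717, 0.697, -0.0, -0.0]
contact_force: [-0.9, 0.4, 0.4]
finger_gap: 0.0214
```

Call:
move_arm:
  motion:
    - [[0, 1, 0], 0]
    - [[0, 1, -0.1], 0]

```text
time_s: 21.23
tcp_pos: [0.4386, -0.1592, 0.0995]
tcp_rot: [0.717, 0.697, -0.0, -0.0]
contact_force: [-1.3, 1.0, 1.3]
finger_gap: 0.0215
```

Call:
move_arm:
  motion:
    - [[0, 1, -0.2], 0]
    - [[0, 1, -0.2], 0]

```text
time_s: 21.4
tcp_pos: [0.4406, -0.1592, 0.1]
tcp_rot: [0.717, 0.697, 0.0, -0.0]
contact_force: [-0.7, 1.1, 0.7]
finger_gap: 0.0214
```

Call:
move_arm:
  motion:
    - [[0, 1, -0.2], 0]
    - [[0, 1, -0.2], 0]

```text
time_s: 21.57
tcp_pos: [0.4426, -0.1593, 0.1003]
tcp_rot: [0.717, 0.697, 0.0, -0.0]
contact_force: [-0.3, 1.1, -0.4]
finger_gap: 0.0212
```

Call:
move_arm:
  motion:
    - [[0, 1, 0.2], 0]
    - [[0, 1, 0], 0]

```text
time_s: 21.73
tcp_pos: [0.4448, -0.1594, 0.1004]
tcp_rot: [0.717, 0.697, 0.0, -0.0]
contact_force: [-1.0, 1.3, 1.9]
finger_gap: 0.0216
```

Call:
move_arm:
  motion:
    - [[0, 1, 0], 0]
    - [[0, 1, -0.1], 0]

```text
time_s: 21.9
tcp_pos: [0.4468, -0.1594, 0.1006]
tcp_rot: [0.717, 0.697, 0.0, 0.0]
contact_force: [-0.7, 1.9, 1.8]
finger_gap: 0.0212
```

Call:
move_arm:
  motion:
    - [[0, 1, -0.1], 0]
    - [[0, 1, -0.1], 0]

```text
time_s: 22.07
tcp_pos: [0.4488, -0.1595, 0.1008]
tcp_rot: [0.717, 0.697, 0.0, 0.0]
contact_force: [-0.7, 2.7, 3.5]
finger_gap: 0.0214
```

Call:
move_arm:
  motion:
    - [[0.15, 1, -0.3], 0]
    - [[0.15, 1, -0.3], 0]
    - [[0.15, 1, -0.3], 0]

```text
time_s: 22.32
tcp_pos: [0.4517, -0.1594, 0.1015]
tcp_rot: [0.717, 0.697, -0.0, 0.0]
contact_force: [0.5, 0.6, 0.8]
finger_gap: 0.0214
```

Call:
move_arm:
  motion:
    - [[0.1, 1, -0.2], 0]
    - [[0.1, 1, -0.2], 0]
    - [[0.1, 1, -0.2], 0]

```text
time_s: 22.57
tcp_pos: [0.4547, -0.1593, 0.102]
tcp_rot: [0.717, 0.697, -0.0, 0.0]
contact_force: [-0.6, 0.2, -0.5]
finger_gap: 0.0215
```

```bash
python3 f.py 1
```

```text
22.5667 [ 0.4547 -0.1593  0.102 ] [-0.56  0.18 -0.5 ] [-0.004  0.014 -0.023] fz [-0.5]
```

Call:
move_arm:
  motion:
    - [[0, 1, 0.2], 0]
    - [[0, 1, 0], 0]
    - [[0, 1, 0], 0]

```text
time_s: 22.82
tcp_pos: [0.4579, -0.1594, 0.1021]
tcp_rot: [0.717, 0.697, -0.0, 0.0]
contact_force: [-0.7, -0.8, 1.6]
finger_gap: 0.0213
```

Call:
move_arm:
  motion:
    - [[0, 1, -0.1], 0]
    - [[0, 1, -0.1], 0]
    - [[0, 1, -0.1], 0]

```text
time_s: 23.07
tcp_pos: [0.4609, -0.1594, 0.1024]
tcp_rot: [0.717, 0.697, 0.0, 0.0]
contact_force: [-0.3, -1.3, 2.2]
finger_gap: 0.0215
```

```bash
python3 f.py 1
```

```text
23.0667 [ 0.4609 -0.1594  0.1024] [-0.29 -1.33  2.24] [-0.068 -0.005  0.008] fz [2.2]
```

Call:
move_arm:
  motion:
    - [[-0.1, 1.3, -0.2], 0]
    - [[-0.1, 1.3, -0.15], 0]
    - [[0, 1.3, -0.15], 0]

```text
time_s: 23.32
tcp_pos: [0.4647, -0.1594, 0.1027]
tcp_rot: [0.717, 0.697, 0.0, -0.0]
contact_force: [-0.9, 0.3, 1.9]
finger_gap: 0.0211
```

Call:
move_arm:
  motion:
    - [[0, 1.3, -0.1], 0]
    - [[0, 1.3, -0.1], 0]
    - [[0, 1.3, -0.1], 0]

```text
time_s: 23.57
tcp_pos: [0.4686, -0.1594, 0.103]
tcp_rot: [0.717, 0.697, 0.0, -0.0]
contact_force: [-1.2, 0.5, 1.3]
finger_gap: 0.0216
```

```bash
python3 f.py 1
```

```text
23.5667 [ 0.4686 -0.1594  0.103 ] [-1.15  0.54  1.34] [0.13  0.026 0.008] fz [1.3]
```

Call:
move_arm:
  motion:
    - [[0, 1.6, -0.05], 0]
    - [[0, 1.6, -0.1], 0]
    - [[0, 1.6, -0.1], 0]

```text
time_s: 23.82
tcp_pos: [0.4735, -0.1595, 0.1033]
tcp_rot: [0.717, 0.697, 0.0, -0.0]
contact_force: [-0.8, 1.7, 1.7]
finger_gap: 0.0217
```

Call:
move_arm:
  motion:
    - [[0, 1.6, -0.05], 0]
    - [[0, 1.6, -0.05], 0]
    - [[0, 1.6, -0.05], 0]

```text
time_s: 24.07
tcp_pos: [0.4783, -0.1596, 0.1035]
tcp_rot: [0.717, 0.697, 0.0, -0.0]
contact_force: [0.6, 1.5, 2.6]
finger_gap: 0.0215
```

```bash
python3 f.py 1
```

```text
24.0667 [ 0.4783 -0.1596  0.1035] [0.62 1.45 2.56] [ 0.42  -0.003  0.024] fz [2.6]
```

Call:
move_arm:
  motion:
    - [[0.1, 1.6, -0.05], 0]
    - [[0.1, 1.6, -0.05], 0]
    - [[0, 1.6, 0], 0]

```text
time_s: 24.32
tcp_pos: [0.4831, -0.1597, 0.1036]
tcp_rot: [0.717, 0.697, 0.0, -0.0]
contact_force: [-0.6, 1.9, 2.7]
finger_gap: 0.0212
```

Call:
move_arm:
  motion:
    - [[0, 1.6, 0], 0]
    - [[0, 1.6, 0], 0]
    - [[0, 1.6, 0], 0]

```text
time_s: 24.57
tcp_pos: [0.4879, -0.1599, 0.1036]
tcp_rot: [0.717, 0.697, 0.0, 0.0]
contact_force: [0.3, 1.7, 1.3]
finger_gap: 0.0212
```

```bash
python3 f.py 1
```

```text
24.5667 [ 0.4879 -0.1599  0.1036] [0.34 1.69 1.31] [ 0.392 -0.059  0.045] fz [1.3]
```

Call:
move_arm:
  motion:
    - [[0.05, 1.6, 0.1], 0]
    - [[0.05, 1.6, 0.1], 0]
    - [[0, 1.6, 0.1], 0]

```text
time_s: 24.82
tcp_pos: [0.4928, -0.16, 0.1034]
tcp_rot: [0.717, 0.697, 0.0, 0.0]
contact_force: [1.2, 2.1, 3.0]
finger_gap: 0.0214
```

Call:
move_arm:
  motion:
    - [[0, 1.6, 0.1], 0]
    - [[0, 1.6, 0.1], 0]
    - [[0, 1.6, 0.1], 0]

```text
time_s: 25.07
tcp_pos: [0.4976, -0.16, 0.1032]
tcp_rot: [0.717, 0.697, 0.0, 0.0]
contact_force: [-0.1, 3.3, 4.6]
finger_gap: 0.0216
```

```bash
python3 f.py 1
```

```text
25.0667 [ 0.4976 -0.16    0.1032] [-0.07  3.34  4.57] [ 0.572 -0.134  0.033] fz [4.6]
```

Call:
move_arm:
  motion:
    - [[0.15, 1.6, -0.1], 0]
    - [[0.15, 1.6, 0], 0]
    - [[0.15, 1.6, 0], 0]

```text
time_s: 25.32
tcp_pos: [0.5023, -0.1599, 0.1031]
tcp_rot: [0.717, 0.697, -0.0, 0.0]
contact_force: [0.8, 2.7, 3.5]
finger_gap: 0.0214
```

Call:
move_arm:
  motion:
    - [[0.15, 1.6, 0.05], 0]
    - [[0.1, 1.6, 0.05], 0]
    - [[0.05, 1.6, 0.05], 0]

```text
time_s: 25.57
tcp_pos: [0.507, -0.1599, 0.1029]
tcp_rot: [0.717, 0.697, -0.0, 0.0]
contact_force: [0.3, 0.8, 2.2]
finger_gap: 0.0212
```

```bash
python3 f.py 1
```

```text
25.5667 [ 0.507  -0.1599  0.1029] [0.34 0.8  2.21] [ 0.219 -0.105  0.023] fz [2.2]
```

Call:
move_arm:
  motion:
    - [[0, 1.6, 0.08], 0]
    - [[0, 1.6, 0.1], 0]
    - [[0, 1.6, 0.1], 0]

```text
time_s: 25.82
tcp_pos: [0.5118, -0.1599, 0.1025]
tcp_rot: [0.717, 0.697, -0.0, 0.0]
contact_force: [-0.5, 0.7, 1.8]
finger_gap: 0.021
```

Call:
move_arm:
  motion:
    - [[0, 1.6, 0.12], 0]
    - [[0, 1.6, 0.12], 0]
    - [[0, 1.6, 0.12], 0]

```text
time_s: 26.07
tcp_pos: [0.5166, -0.1599, 0.1021]
tcp_rot: [0.717, 0.697, -0.0, 0.0]
contact_force: [0.5, 1.4, 2.9]
finger_gap: 0.0212
```

```bash
python3 f.py 1
```

```text
26.0667 [ 0.5166 -0.1599  0.1021] [0.54 1.43 2.92] [ 0.182 -0.085  0.013] fz [2.9]
```

Call:
move_arm:
  motion:
    - [[0.05, 1.6, 0.1], 0]
    - [[0.05, 1.6, 0.15], 0]
    - [[0, 1.6, 0.15], 0]

```text
time_s: 26.32
tcp_pos: [0.5213, -0.1599, 0.1017]
tcp_rot: [0.717, 0.697, -0.0, -0.0]
contact_force: [-0.2, 1.0, 3.1]
finger_gap: 0.0217
```

Call:
move_arm:
  motion:
    - [[0, 1.5, 0.2], 0]
    - [[0, 1.5, 0.2], 0]
    - [[0, 1.5, 0.2], 0]

```text
time_s: 26.57
tcp_pos: [0.5259, -0.16, 0.1012]
tcp_rot: [0.717, 0.697, 0.0, -0.0]
contact_force: [0.5, 0.7, 2.7]
finger_gap: 0.0212
```

```bash
python3 f.py 1
```

```text
26.5667 [ 0.5259 -0.16    0.1012] [0.5  0.72 2.7 ] [ 0.299 -0.115  0.017] fz [2.7]
```

Call:
move_arm:
  motion:
    - [[0, 1.5, 0.2], 0]
    - [[0, 1.5, 0.25], 0]
    - [[0, 1.5, 0.25], 0]

```text
time_s: 26.82
tcp_pos: [0.5304, -0.16, 0.1005]
tcp_rot: [0.717, 0.697, 0.0, -0.0]
contact_force: [0.9, 1.1, 1.5]
finger_gap: 0.0212
```

Call:
move_arm:
  motion:
    - [[0, 1.3, 0.25], 0]
    - [[0, 1.3, 0.25], 0]
    - [[0, 1.3, 0.25], 0]

```text
time_s: 27.07
tcp_pos: [0.5344, -0.1601, 0.0998]
tcp_rot: [0.717, 0.697, 0.0, 0.0]
contact_force: [1.0, 1.7, 2.9]
finger_gap: 0.0213
```

```bash
python3 f.py 1
```

```text
27.0667 [ 0.5344 -0.1601  0.0998] [1.02 1.74 2.93] [ 0.383 -0.112 -0.045] fz [2.9]
```

Call:
move_arm:
  motion:
    - [[0, 1.3, 0.2], 0]
    - [[0, 1.3, 0.3], 0]
    - [[0, 1.3, 0.3], 0]

```text
time_s: 27.32
tcp_pos: [0.5383, -0.1603, 0.0991]
tcp_rot: [0.717, 0.697, 0.0, 0.0]
contact_force: [0.3, 2.1, 2.9]
finger_gap: 0.0211
```

Call:
move_arm:
  motion:
    - [[0, 1.2, 0.25], 0]
    - [[0, 1.2, 0.25], 0]

```text
time_s: 27.48
tcp_pos: [0.5407, -0.1604, 0.0987]
tcp_rot: [0.717, 0.697, 0.0, 0.0]
contact_force: [2.9, 2.1, 3.3]
finger_gap: 0.0214
```

```bash
python3 f.py 1
```

```text
27.4833 [ 0.5407 -0.1604  0.0987] [2.85 2.08 3.35] [ 0.497 -0.106  0.002] fz [3.3]
```

Call:
move_arm:
  motion:
    - [[0.1, 1.2, 0.25], 0]
    - [[0.1, 1.2, 0.25], 0]

```text
time_s: 27.65
tcp_pos: [0.5431, -0.1604, 0.0982]
tcp_rot: [0.717, 0.697, 0.0, 0.0]
contact_force: [0.7, 2.3, 3.2]
finger_gap: 0.0216
```

Call:
move_arm:
  motion:
    - [[0.1, 1.2, 0.2], 0]
    - [[0, 1.2, 0.2], 0]

```text
time_s: 27.82
tcp_pos: [0.5455, -0.1604, 0.0978]
tcp_rot: [0.717, 0.697, 0.0, 0.0]
contact_force: [1.1, 2.0, 3.7]
finger_gap: 0.0213
```

```bash
python3 f.py 1
```

```text
27.8167 [ 0.5455 -0.1604  0.0978] [1.06 2.01 3.66] [ 0.508 -0.135 -0.046] fz [3.7]
```

Call:
move_arm:
  motion:
    - [[0.1, 1.1, -0.1], 0]
    - [[0.1, 1.1, 0], 0]

```text
time_s: 27.98
tcp_pos: [0.5474, -0.1603, 0.0976]
tcp_rot: [0.717, 0.697, -0.0, 0.0]
contact_force: [0.7, 2.9, 3.3]
finger_gap: 0.0213
```

Call:
move_arm:
  motion:
    - [[0.1, 1, -0.1], 0]
    - [[0, 1, -0.2], 0]

```text
time_s: 28.15
tcp_pos: [0.5486, -0.1603, 0.0976]
tcp_rot: [0.717, 0.697, -0.001, -0.001]
contact_force: [-1.4, 0.8, 3.8]
finger_gap: 0.0212
```

```bash
python3 f.py 1
```

```text
28.15 [ 0.5486 -0.1603  0.0976] [-1.38  0.79  3.82] [ 0.273  0.313 -0.057] fz [3.8]
```

Call:
move_arm:
  motion:
    - [[0, 1, -0.3], 0]
    - [[0, 1, -0.3], 0]

```text
time_s: 28.32
tcp_pos: [0.551, -0.1603, 0.0982]
tcp_rot: [0.717, 0.697, -0.0, -0.0]
contact_force: [-0.9, 1.2, 2.2]
finger_gap: 0.0214
```

```bash
python3 f.py 1
```

```text
28.3167 [ 0.551  -0.1603  0.0982] [-0.92  1.19  2.15] [0.168 0.235 0.02 ] fz [2.2]
```

Call:
move_arm:
  motion:
    - [[0, 1, -0.3], 0]
    - [[0, 1, -0.3], 0]

```text
time_s: 28.48
tcp_pos: [0.5532, -0.1603, 0.0988]
tcp_rot: [0.717, 0.697, -0.0, -0.0]
contact_force: [-1.3, 0.4, 1.6]
finger_gap: 0.0212
```

```bash
python3 f.py 1
```

```text
28.4833 [ 0.5532 -0.1603  0.0988] [-1.35  0.37  1.56] [ 0.214  0.187 -0.005] fz [1.6]
```

Call:
move_arm:
  motion:
    - [[0, 1, -0.2], 0]
    - [[0, 1, -0.2], 0]
    - [[0, 1, -0.2], 0]

```text
time_s: 28.73
tcp_pos: [0.5564, -0.1603, 0.0995]
tcp_rot: [0.717, 0.697, -0.0, -0.0]
contact_force: [-0.5, 1.2, 1.5]
finger_gap: 0.0213
```

Call:
move_arm:
  motion:
    - [[0, 1.2, -0.2], 0]
    - [[0, 1.2, -0.2], 0]
    - [[0, 1.2, -0.2], 0]

```text
time_s: 28.98
tcp_pos: [0.5601, -0.1604, 0.1001]
tcp_rot: [0.717, 0.697, -0.0, -0.0]
contact_force: [-0.3, 1.1, -0.4]
finger_gap: 0.0214
```

```bash
python3 f.py 1
```

```text
28.9833 [ 0.5601 -0.1604  0.1001] [-0.26  1.07 -0.35] [ 0.127  0.098 -0.014] fz [-0.4]
```

Call:
move_arm:
  motion:
    - [[0, 1.2, -0.15], 0]
    - [[0, 1.2, -0.15], 0]
    - [[0, 1.2, -0.15], 0]

```text
time_s: 29.23
tcp_pos: [0.5637, -0.1606, 0.1006]
tcp_rot: [0.717, 0.697, -0.0, 0.0]
contact_force: [-0.9, 0.6, -2.2]
finger_gap: 0.0215
```

```bash
python3 f.py 1
```

```text
29.2333 [ 0.5637 -0.1606  0.1006] [-0.93  0.6  -2.17] [ 0.036  0.046 -0.054] fz [-2.2]
```

Call:
move_arm:
  motion:
    - [[0, 0.6, 0.5], 0]
    - [[0, 0.6, 0.2], 0]

```text
time_s: 29.4
tcp_pos: [0.5651, -0.1606, 0.1006]
tcp_rot: [0.717, 0.697, 0.0, 0.0]
contact_force: [-1.7, -0.5, 1.5]
finger_gap: 0.0212
```

```bash
python3 f.py 1
```

```text
29.4 [ 0.5651 -0.1606  0.1006] [-1.72 -0.47  1.49] [0.164 0.211 0.018] fz [1.5]
```

Call:
move_arm:
  motion:
    - [[0, 1.2, 0], 0]
    - [[0, 1.2, -0.1], 0]

```text
time_s: 29.57
tcp_pos: [0.5675, -0.1606, 0.1008]
tcp_rot: [0.717, 0.697, 0.0, 0.0]
contact_force: [-1.0, 1.1, 2.0]
finger_gap: 0.0211
```

Call:
move_arm:
  motion:
    - [[0, 1.2, -0.15], 0]
    - [[0, 1.2, -0.15], 0]

```text
time_s: 29.73
tcp_pos: [0.57, -0.1606, 0.101]
tcp_rot: [0.717, 0.697, 0.0, 0.0]
contact_force: [-1.7, 1.1, 3.0]
finger_gap: 0.0215
```

```bash
python3 f.py 1
```

```text
29.7333 [ 0.57   -0.1606  0.101 ] [-1.66  1.09  2.99] [0.199 0.266 0.013] fz [3.]
```

Call:
move_arm:
  motion:
    - [[0, 1.3, -0.1], 0]
    - [[0, 1.3, -0.1], 0]
    - [[0, 1.3, -0.1], 0]

```text
time_s: 29.98
tcp_pos: [0.5739, -0.1607, 0.1013]
tcp_rot: [0.717, 0.697, 0.0, 0.0]
contact_force: [-1.0, 2.3, 3.9]
finger_gap: 0.0216
```

```bash
python3 f.py 1
```

```text
29.9833 [ 0.5739 -0.1607  0.1013] [-1.01  2.26  3.94] [ 0.293  0.362 -0.063] fz [3.9]
```

Call:
move_arm:
  motion:
    - [[0.1, 1.3, -0.25], 0]
    - [[0.1, 1.3, -0.25], 0]
    - [[0.1, 1.3, -0.15], 0]

```text
time_s: 30.23
tcp_pos: [0.5777, -0.1607, 0.1017]
tcp_rot: [0.717, 0.697, 0.0, 0.0]
contact_force: [-0.4, 0.9, 4.2]
finger_gap: 0.0216
```

Call:
move_arm:
  motion:
    - [[0, 1.4, -0.1], 0]
    - [[0, 1.4, -0.1], 0]
    - [[0, 1.4, -0.1], 0]

```text
time_s: 30.48
tcp_pos: [0.5819, -0.1607, 0.102]
tcp_rot: [0.717, 0.697, 0.0, 0.0]
contact_force: [-0.5, 1.5, 4.2]
finger_gap: 0.0216
```

```bash
python3 f.py 1
```

```text
30.4833 [ 0.5819 -0.1607  0.102 ] [-0.47  1.54  4.22] [ 0.287  0.364 -0.052] fz [4.2]
```

Call:
move_arm:
  motion:
    - [[0, 1.4, -0.1], 0]
    - [[0, 1.4, -0.1], 0]
    - [[0, 1.4, -0.1], 0]

```text
time_s: 30.73
tcp_pos: [0.5861, -0.1607, 0.1023]
tcp_rot: [0.717, 0.697, 0.0, 0.0]
contact_force: [-1.2, 1.1, 6.0]
finger_gap: 0.0213
```

```bash
python3 f.py 1
```

```text
30.7333 [ 0.5861 -0.1607  0.1023] [-1.19  1.12  5.99] [ 0.411  0.341 -0.009] fz [6.]
```

Call:
move_arm:
  motion:
    - [[0, 1.5, -0.4], 0]
    - [[0, 1.5, -0.2], 0]
    - [[0, 1.5, -0.1], 0]

```text
time_s: 30.98
tcp_pos: [0.5905, -0.1608, 0.1027]
tcp_rot: [0.717, 0.697, 0.0, -0.0]
contact_force: [-0.1, 2.3, 4.2]
finger_gap: 0.0211
```

```bash
python3 f.py 1
```

```text
30.9833 [ 0.5905 -0.1608  0.1027] [-0.08  2.28  4.18] [ 0.436  0.307 -0.085] fz [4.2]
```

Call:
move_arm:
  motion:
    - [[0, 1.6, -0.1], 0]
    - [[0, 1.6, -0.1], 0]
    - [[0, 1.6, -0.05], 0]

```text
time_s: 31.23
tcp_pos: [0.5953, -0.1608, 0.103]
tcp_rot: [0.717, 0.697, 0.0, -0.0]
contact_force: [-1.1, 3.5, 4.1]
finger_gap: 0.0212
```

```bash
python3 f.py 1
```

```text
31.2333 [ 0.5953 -0.1608  0.103 ] [-1.12  3.53  4.09] [ 0.499  0.325 -0.134] fz [4.1]
```

Call:
move_arm:
  motion:
    - [[0, 1.6, -0.05], 0]
    - [[0, 1.6, -0.05], 0]
    - [[0, 1.6, -0.05], 0]

```text
time_s: 31.48
tcp_pos: [0.6001, -0.161, 0.1032]
tcp_rot: [0.717, 0.697, 0.0, -0.0]
contact_force: [-1.1, 2.4, 5.3]
finger_gap: 0.0215
```

```bash
python3 f.py 1
```

```text
31.4833 [ 0.6001 -0.161   0.1032] [-1.06  2.38  5.31] [ 0.603  0.301 -0.088] fz [5.3]
```

Call:
move_arm:
  motion:
    - [[0.1, 2, -0.2], 0]
    - [[0.1, 2, -0.1], 0]
    - [[0.1, 2, -0.05], 0]

```text
time_s: 31.73
tcp_pos: [0.6061, -0.1612, 0.1034]
tcp_rot: [0.717, 0.697, -0.0, 0.0]
contact_force: [-0.2, 2.9, 3.2]
finger_gap: 0.0213
```

```bash
python3 f.py 1
```

```text
31.7333 [ 0.6061 -0.1612  0.1034] [-0.18  2.87  3.25] [ 0.518  0.236 -0.122] fz [3.2]
```

Call:
move_arm:
  motion:
    - [[0.1, 2, 0], 0]
    - [[0, 2, 0], 0]
    - [[0, 2, 0], 0]

```text
time_s: 31.98
tcp_pos: [0.6122, -0.1612, 0.1034]
tcp_rot: [0.717, 0.697, 0.0, -0.0]
contact_force: [0.8, 3.1, 1.9]
finger_gap: 0.0213
```

```bash
python3 f.py 1
```

```text
31.9833 [ 0.6122 -0.1612  0.1034] [0.77 3.13 1.94] [ 0.512  0.228 -0.078] fz [1.9]
```

Call:
move_arm:
  motion:
    - [[0, 2, 0], 0]
    - [[0, 2, 0], 0]
    - [[0, 2, 0], 0]

```text
time_s: 32.23
tcp_pos: [0.6181, -0.1614, 0.1034]
tcp_rot: [0.717, 0.697, -0.0, 0.0]
contact_force: [-0.3, 2.7, 1.6]
finger_gap: 0.0214
```

```bash
python3 f.py 1;  python3 - <<'E'
from h import *
p=snap('side','s7.png')
cv2.imwrite('pics/s7c.png',cv2.resize(p['pixels'][170:290,280:460,::-1],None,fx=4.4,fy=4.4))
E
```

```text
32.2333 [ 0.6181 -0.1614  0.1034] [-0.26  2.75  1.61] [ 0.397  0.143 -0.098] fz [1.6]
```

View pics/s7c.png

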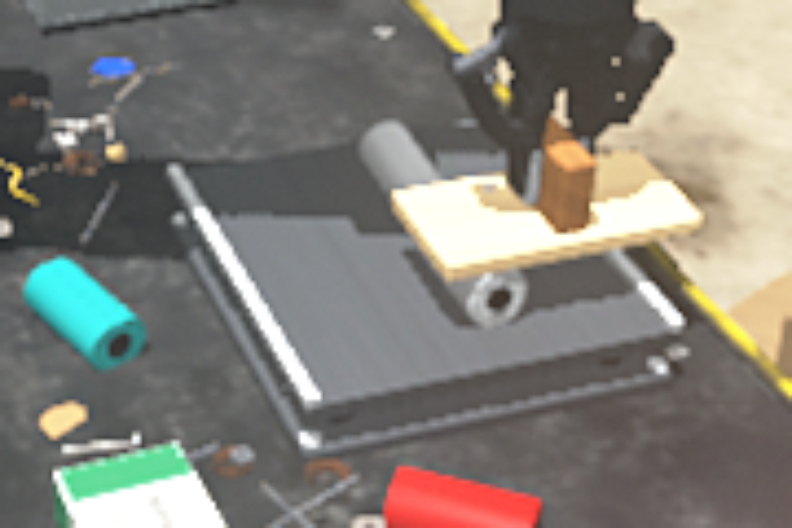

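Call:
move_arm:
  motion:
    - [[0.1, 2, 0.05], 0]
    - [[0.1, 2, 0.1], 0]
    - [[0.1, 2, 0.15], 0]
    - [[0.1, 2, 0.15], 0]

```text
time_s: 32.62
tcp_pos: [0.6261, -0.1614, 0.103]
tcp_rot: [0.717, 0.697, -0.0, 0.0]
contact_force: [0.1, 0.5, 1.7]
finger_gap: 0.0212
```

```bash
python3 f.py 1
```

```text
32.6167 [ 0.6261 -0.1614  0.103 ] [0.06 0.49 1.71] [ 0.275  0.102 -0.07 ] fz [1.7]
```

Call:
move_arm:
  motion:
    - [[0, 2, 0.2], 0]
    - [[0, 2, 0.2], 0]
    - [[0, 2, 0.2], 0]
    - [[0, 2, 0.2], 0]

```text
time_s: 32.95
tcp_pos: [0.6342, -0.1615, 0.1023]
tcp_rot: [0.717, 0.697, 0.0, 0.0]
contact_force: [-0.4, 1.4, 2.5]
finger_gap: 0.0211
```

```bash
python3 f.py 1
```

```text
32.95 [ 0.6342 -0.1615  0.1023] [-0.38  1.37  2.49] [ 0.27   0.099 -0.023] fz [2.5]
```

Call:
move_arm:
  motion:
    - [[0, 2, 0.25], 0]
    - [[0, 2, 0.25], 0]
    - [[0, 2, 0.25], 0]
    - [[0, 2, 0.25], 0]

```text
time_s: 33.28
tcp_pos: [0.6422, -0.1615, 0.1014]
tcp_rot: [0.717, 0.697, 0.0, 0.0]
contact_force: [0.8, 2.1, 1.7]
finger_gap: 0.0215
```

```bash
python3 f.py 1
```

```text
33.2833 [ 0.6422 -0.1615  0.1014] [0.77 2.09 1.67] [ 0.332  0.098 -0.087] fz [1.7]
```

Call:
move_arm:
  motion:
    - [[0.05, 1.8, 0.35], 0]
    - [[0.05, 1.8, 0.35], 0]
    - [[0.05, 1.8, 0.35], 0]

```text
time_s: 33.53
tcp_pos: [0.6477, -0.1615, 0.1005]
tcp_rot: [0.717, 0.697, 0.0, 0.0]
contact_force: [0.8, 1.8, 3.6]
finger_gap: 0.0211
```

```bash
python3 f.py 1
```

```text
33.5333 [ 0.6477 -0.1615  0.1005] [0.85 1.81 3.58] [ 0.36   0.149 -0.137] fz [3.6]
```

Call:
move_arm:
  motion:
    - [[0.05, 1.8, 0.4], 0]
    - [[0.05, 1.8, 0.4], 0]
    - [[0.05, 1.8, 0.4], 0]

```text
time_s: 33.78
tcp_pos: [0.6532, -0.1615, 0.0994]
tcp_rot: [0.717, 0.697, 0.0, 0.0]
contact_force: [0.3, 2.2, 4.1]
finger_gap: 0.0213
```

```bash
python3 f.py 1
```

```text
33.7833 [ 0.6532 -0.1615  0.0994] [0.27 2.24 4.06] [ 0.421  0.182 -0.139] fz [4.1]
```

Call:
move_arm:
  motion:
    - [[0, 1.8, 0.4], 0]
    - [[0, 1.8, 0.4], 0]

```text
time_s: 33.95
tcp_pos: [0.6568, -0.1616, 0.0987]
tcp_rot: [0.717, 0.697, 0.0, 0.0]
contact_force: [1.2, 3.2, 6.0]
finger_gap: 0.0217
```

```bash
python3 f.py 1
```

```text
33.95 [ 0.6568 -0.1616  0.0987] [1.17 3.21 6.02] [ 0.478  0.2   -0.09 ] fz [6.]
```

Call:
move_arm:
  motion:
    - [[0, 0, -0.5], 0]
    - [[0, 0, -1.5], 0]
    - [[0, 0, -5], 0]
    - [[0, 0, -12], 0]
    - [[0, 0, -12], 0]
    - [[12, -6, 0], 0]
    - [[27, -12, 0], 0]
    - [[30, -13.5, 0], 0]
    - [[30, -13.5, 0], 0]
    - [[30, -13.5, 0], 0]
    - [[30, -13.5, 0], 0]
    - [[30, -13.5, 0], 0]
    - [[30, -13.5, 0], 0]
    - [[30, -13.5, 0], 0]
    - [[30, -13.5, 0], 0]
    - [[27, -12, 0], 0]
    - [[14, -7, 10], 0]
    - [[6, -3, 20], 0]
    - [[0, 0, 20], 0]
    - [[0, 0, 0], 0]

```text
time_s: 35.62
tcp_pos: [0.5134, 0.1687, 0.0752]
tcp_rot: [0.716, 0.698, -0.004, -0.002]
contact_force: [-1.9, -1.2, -3.1]
finger_gap: 0.0216
```

```bash
python3 f.py 1;  python3 - <<'E'
from h import *
p=snap('side','s8.png')
cv2.imwrite('pics/s8c.png',cv2.resize(p['pixels'][130:290,240:460,::-1],None,fx=3.6,fy=3.6))
print(proj(p,(.52,.17,.0)))
E
```

```text
35.6167 [0.5134 0.1687 0.0752] [-1.92 -1.2  -3.08] [0.005 0.048 0.073] fz [-3.1]
[323.06669293 193.24389816]
```

View pics/s8c.png

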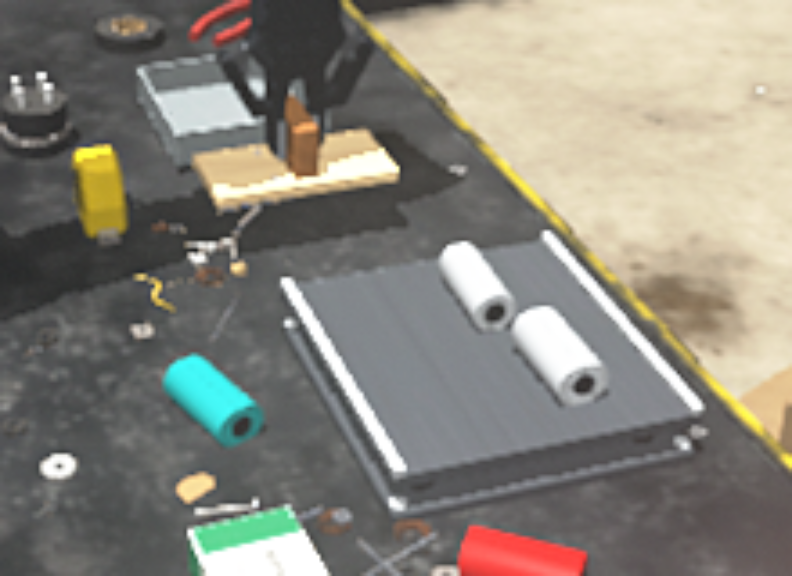

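Call:
move_arm:
  motion:
    - [[0, 3, 5], 2]
    - [[0, 3, 15], 2]
    - [[0, 0, 15], 0]
    - [[0, 0, 10], 0]
    - [[0, 0, 4], 0]
    - [[0, 0, 0], 0]
    - [[0, 0, 0], 0]
    - [[0, 0, 0], 0]

```text
time_s: 36.33
tcp_pos: [0.5244, 0.1682, 0.0316]
tcp_rot: [0.741, 0.672, 0.001, 0.001]
contact_force: [-0.0, -0.1, -2.0]
finger_gap: 0.0213
```

```bash
python3 f.py 2
```

```text
36.3833 [0.5244 0.1682 0.0315] [-0.27  0.12 -2.15] [-0.06   0.014 -0.003] fz [-2.  -2.4]
```

Call:
move_arm:
  motion:
    - [[0, -1.5, 5], 0]
    - [[0, -1.5, 4], 0]
    - [[0, 0, 1], 0]
    - [[0, 0, 0], 0]
    - [[0, 0, 0], 0]

```text
time_s: 36.8
tcp_pos: [0.5203, 0.1683, 0.02]
tcp_rot: [0.741, 0.672, -0.0, -0.0]
contact_force: [-0.4, 0.2, -1.9]
finger_gap: 0.0214
```

```bash
python3 f.py 2
```

```text
36.85 [0.5205 0.1683 0.0202] [ 0.25 -0.07 -2.02] [-0.007 -0.029  0.048] fz [-1.9 -2.2]
```

Call:
move_arm:
  motion:
    - [[0, 0, 0.8], 0]
    - [[0, 0, 0], 0]

```text
time_s: 37.02
tcp_pos: [0.5206, 0.1683, 0.0194]
tcp_rot: [0.741, 0.672, 0.0, 0.0]
contact_force: [-1.1, 0.2, -2.2]
finger_gap: 0.0215
```

Call:
move_arm:
  motion:
    - [[0, 0, 0.8], 0]
    - [[0, 0, 0], 0]

```text
time_s: 37.18
tcp_pos: [0.5208, 0.1684, 0.019]
tcp_rot: [0.741, 0.672, 0.0, 0.0]
contact_force: [-0.9, -0.5, -1.2]
finger_gap: 0.0214
```

```bash
python3 f.py 2
```

```text
37.2333 [0.5208 0.1684 0.019 ] [-0.62 -0.8  -0.66] [-0.015  0.023  0.02 ] fz [-1.2 -0.1]
```

Call:
move_arm:
  motion:
    - [[0, 0, 0], 0]
    - [[0, 0, 0], 0]
    - [[0, 0, 0], 0]
    - [[0, 0, 0], 0]
    - [[0, 0, 0], 0]
  gripper: 0

```text
time_s: 37.65
tcp_pos: [0.5206, 0.1683, 0.0188]
tcp_rot: [0.741, 0.672, 0.0, 0.0]
contact_force: [-0.1, -0.1, 0.7]
finger_gap: 0.0802
```

Call:
move_arm:
  motion:
    - [[0, 0, -15], 0]
    - [[0, 0, -30], 0]
    - [[0, 0, -30], 0]
    - [[0, 0, -30], 0]
    - [[-20, 4, -20], -2]
    - [[-36, 7, -20], -2]
    - [[-36, 7, -10], 0]
    - [[-36, 7, 0], 0]
    - [[-36, 7, 0], 0]
    - [[-36, 7, 0], 0]
    - [[-30, 7, 0], 0]
    - [[-20, 4, 0], 0]
    - [[0, 0, 0], 0]
    - [[0, 0, 0], 0]

```text
time_s: 38.82
tcp_pos: [0.5607, -0.0842, 0.1733]
tcp_rot: [0.718, 0.696, 0.0, -0.0]
contact_force: [-0.2, 0.5, 0.5]
finger_gap: 0.0851
```

Run:
```python
from h import *
p=snap('wrist','w9.png'); print(p['st']['tcp_pos'],p['st']['tcp_rot'],p['st']['finger_gap'],p['st']['time_s'])
for l,z in [('roller_1',.062),('board',.012),('tray',.044)]:
    for d in eyes.trace(l,p):
        m=d['region'];v,u=np.nonzero(m)
        P=np.array([onz(p,(a,b),z)[:2] for a,b in zip(u,v)])
        r=cv2.minAreaRect((P*1000).astype(np.float32))
        print(l,round(d['confidence'],2),d['position'],np.round(r[0],1),np.round(r[1],1),round(r[2],1))
q=snap('scene')
cv2.imwrite('pics/sc9.png',cv2.resize(q['pixels'][110:310,170:470,::-1],None,fx=2.6,fy=2.6))
```

```text
[ 0.56073927 -0.08419981  0.17333649] [ 7.17734553e-01  6.96316719e-01  8.02478015e-05 -3.64482396e-04] 0.08510936315838241 38.8167
roller_1 0.98 [141.2, 179.5] [392.4 -61.4] [42.5 68.6] 15.3
roller_1 0.91 [360.3, 273.3] [ 596.1 -163.4] [95.1 40.2] 90.0
roller_1 0.64 [338.5, 166.5] [578.4 -58.9] [81.6 34. ] 86.8
roller_1 0.48 [255.9, 340.1] [ 487.5 -245.3] [38.1 15.5] 54.0
tray 0.38 [356.7, 272.7] [ 598.9 -174.2] [ 43.9 101.6] 0.0
```

View pics/w9.png

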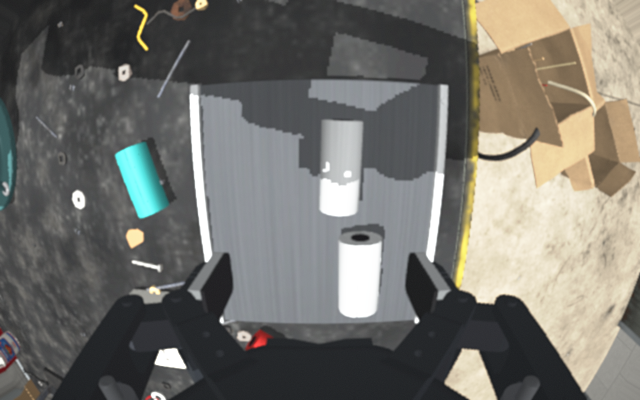

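View pics/sc9.png

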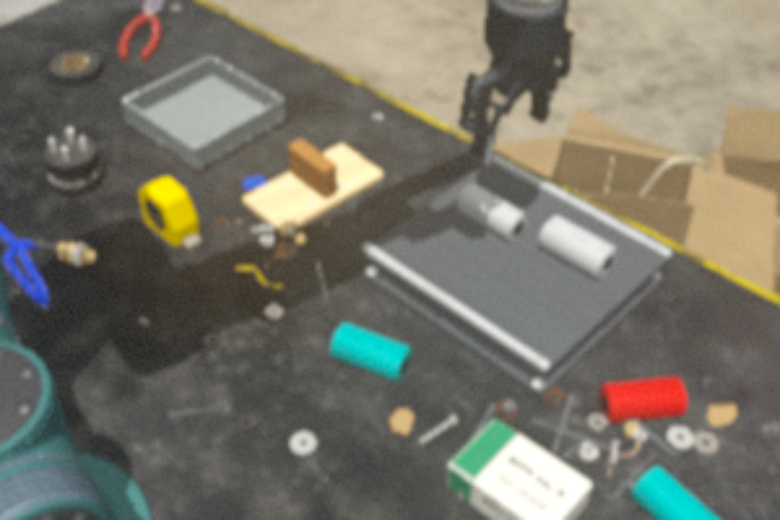

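Call:
move_arm:
  motion:
    - [[-20, 10, 0], 0]
    - [[-25, 12, 10], 0]
    - [[-22, 11, 20], 0]
    - [[-10, 4.6, 25], 0]
    - [[0, 0, 25], 0]
    - [[0, 0, 20], 0]
    - [[0, 0, 5], 0]
    - [[0, 0, 0], 0]
    - [[0, 0, 0], 0]
    - [[0, 0, 0], 0]

```text
time_s: 39.9
tcp_pos: [0.5976, -0.1612, 0.071]
tcp_rot: [0.717, 0.697, 0.001, 0.002]
contact_force: [-0.2, -0.6, 0.3]
finger_gap: 0.0853
```

Run:
```python
from h import *
p=snap('wrist','w10.png'); print(p['st']['tcp_pos'],p['st']['time_s'])
q=snap('side')
cv2.imwrite('pics/s10.png',cv2.resize(q['pixels'][160:280,300:470,::-1],None,fx=4.5,fy=4.5))
```

```text
[ 0.5976382  -0.16116655  0.07096472] 39.9
```

View pics/s10.png

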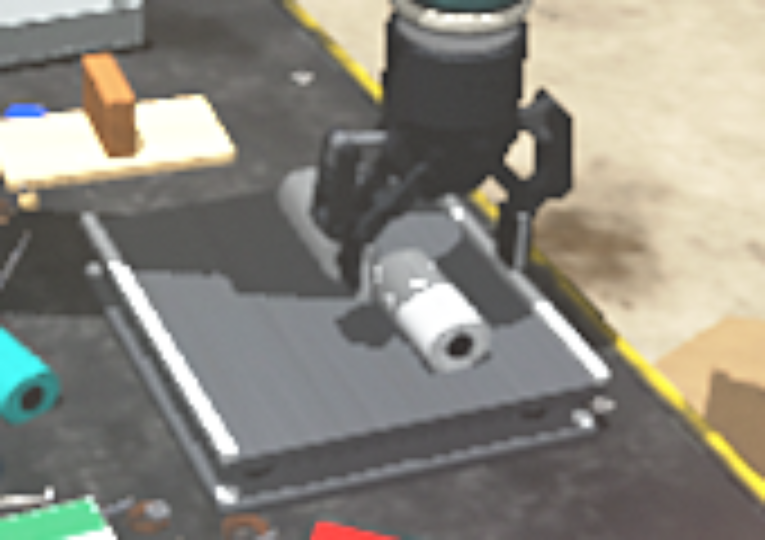

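View pics/w10.png

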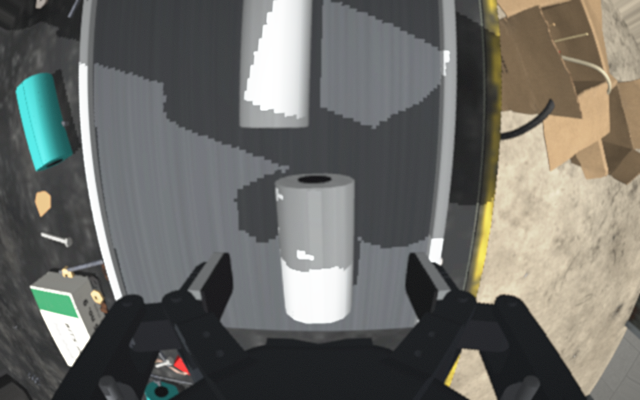

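Run:
```python
from h import *
p=snap('wrist')
print(onz(p,(315,180),.062),onz(p,(315,187),.079),onz(p,(318,322),.079),onz(p,(280,230),.07),onz(p,(355,230),.07))
print(proj(p,(.597,-.162,.079)))
```

```text
[ 0.59621555 -0.12310833  0.062     ] [ 0.59638327 -0.12249617  0.079     ] [ 0.59569368 -0.19804981  0.079     ] [ 0.57797585 -0.14647001  0.07      ] [ 0.61568216 -0.14748386  0.07      ]
[318.66758286 265.10622917]
```

Call:
move_arm:
  motion:
    - [[1, -1, 8], 0]
    - [[0, 0, 8], 0]
    - [[0, 0, 5], 0]
    - [[0, 0, 0], 0]
    - [[0, 0, 0], 0]
    - [[0, 0, 0], 0]

```text
time_s: 40.55
tcp_pos: [0.5953, -0.1603, 0.0474]
tcp_rot: [0.717, 0.697, -0.0, -0.0]
contact_force: [0.3, -1.1, 0.3]
finger_gap: 0.0854
```

```bash
python3 f.py 1
```

```text
40.55 [ 0.5953 -0.1603  0.0474] [ 0.35 -1.11  0.33] [ 0.019 -0.009 -0.006] fz [0.3]
```

Call:
move_arm:
  motion:
    - [[0, 0, -0.5], 0]
    - [[0, 0, 0], 0]
    - [[0, 0, 0], 0]
    - [[0, 0, 0], 0]
    - [[0, 0, 0], 0]
    - [[0, 0, 0], 0]
    - [[0, 0, 0], 0]
  gripper: 255

```text
time_s: 41.13
tcp_pos: [0.5956, -0.1604, 0.0488]
tcp_rot: [0.717, 0.697, 0.0, 0.0]
contact_force: [-0.6, -0.1, 3.4]
finger_gap: 0.038
```

Call:
move_arm:
  motion:
    - [[0, 0, -2], 0]
    - [[0, 0, -6], 0]
    - [[0, 0, -12], 0]
    - [[0, 0, -15], 0]
    - [[0, 0, -10], 0]
    - [[0, 0, 0], 0]
    - [[0, 0, 0], 0]

```text
time_s: 41.72
tcp_pos: [0.5959, -0.1605, 0.0944]
tcp_rot: [0.717, 0.697, 0.001, 0.001]
contact_force: [-0.2, -0.5, -2.9]
finger_gap: 0.0381
```

```bash
python3 f.py 2
python3 - <<'E'
from h import *
q=snap('side')
cv2.imwrite('pics/s11.png',cv2.resize(q['pixels'][120:280,240:470,::-1],None,fx=3.4,fy=3.4))
for n in ['side','scene']:
    q=snap(n)
    for d in eyes.trace('tray',q)[:2]:
        m=d['region'].astype(np.uint8)
        c=max(cv2.findContours(m,0,2)[0],key=cv2.contourArea);h=cv2.approxPolyDP(cv2.convexHull(c),5,True)[:,0]
        print(n,d['confidence'],h.tolist(),[onz(q,x,.044)[:2].round(3).tolist() for x in h])
E
```

```text
41.7667 [ 0.5952 -0.1602  0.0932] [ 0.09 -0.09 -2.6 ] [-0.     0.025 -0.003] fz [-2.9 -2.3]
side 0.58 [[330, 159], [327, 170], [289, 176], [278, 150], [318, 143]] [[0.594, 0.305], [0.557, 0.234], [0.43, 0.238], [0.448, 0.434], [0.599, 0.44]]
scene 0.62 [[251, 132], [279, 153], [246, 174], [218, 149]] [[0.593, 0.437], [0.571, 0.271], [0.423, 0.267], [0.448, 0.439]]
scene 0.6 [[396, 189], [408, 194], [405, 203], [393, 200]] [[0.68, -0.121], [0.685, -0.16], [0.645, -0.175], [0.632, -0.142]]
```

View pics/s11.png

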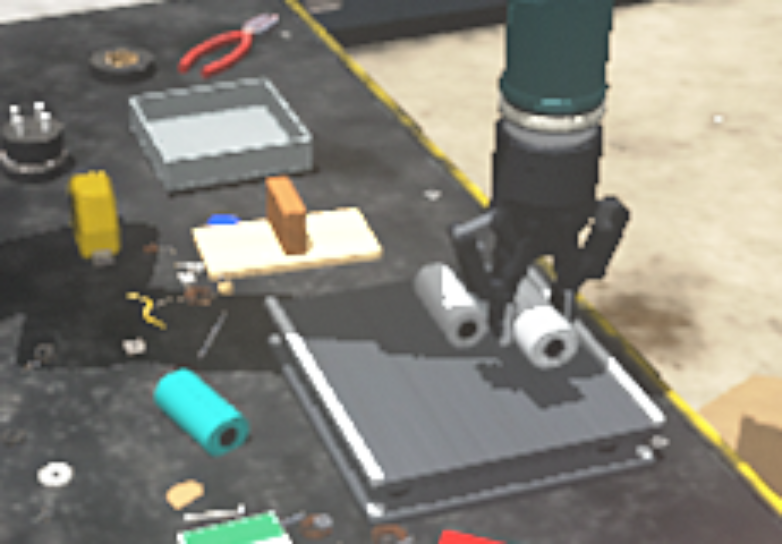

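Call:
move_arm:
  motion:
    - [[0, 0, -15], 0]
    - [[0, 0, -30], 0]
    - [[10, -2, -30], 0]
    - [[25, -5, -25], 0]
    - [[35, -7, -7], 0]
    - [[36, -7.5, 0], 0]
    - [[36, -7.5, 0], 0]
    - [[36, -7.5, 0], 0]
    - [[36, -7.5, 0], 0]
    - [[36, -7.5, 0], 0]
    - [[36, -7.5, 0], 0]
    - [[36, -7.5, 0], 0]
    - [[36, -7.5, 0], 0]
    - [[35, -7, 0], 0]
    - [[25, -5, 0], 0]
    - [[10, -2, 0], 0]
    - [[0, 0, 0], 0]
    - [[0, 0, 0], 0]
    - [[0, 0, 0], 0]

```text
time_s: 43.6
tcp_pos: [0.5196, 0.2686, 0.1999]
tcp_rot: [0.717, 0.697, -0.0, 0.0]
contact_force: [-0.7, -0.6, -1.8]
finger_gap: 0.0386
```

Run:
```python
from h import *
p=snap('wrist','w12.png'); s=p['st'];print(s['tcp_pos'],s['time_s'],s['contact_force'],s['finger_gap'])
for d in eyes.trace('tray',p)[:2]:
        m=d['region'].astype(np.uint8)
        c=max(cv2.findContours(m,0,2)[0],key=cv2.contourArea);h=cv2.approxPolyDP(cv2.convexHull(c),6,True)[:,0]
        print(d['confidence'],h.tolist(),[onz(p,x,.044)[:2].round(3).tolist() for x in h])
```

```text
[0.51964975 0.26859518 0.19985952] 43.6 [-0.72463519 -0.5665191  -1.75301127] 0.03862829542566292
0.8 [[392, 13], [391, 159], [242, 160], [241, 13]] [[0.595, 0.441], [0.591, 0.293], [0.443, 0.297], [0.448, 0.445]]
```

View pics/w12.png

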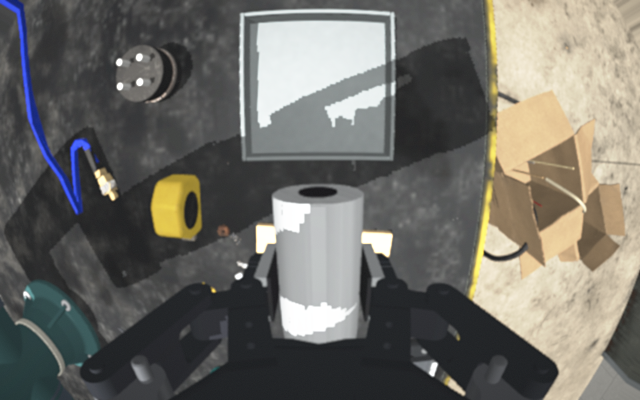

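Call:
move_arm:
  motion:
    - [[25, 1, 0], 0]
    - [[30, 1, 0], 0]
    - [[30, 1, 10], 0]
    - [[15, 0, 25], 0]
    - [[0, 0, 30], 0]
    - [[0, 0, 30], 0]
    - [[0, 0, 30], 0]
    - [[0, 0, 25], 0]
    - [[0, 0, 15], 0]
    - [[0, 0, 0], 0]
    - [[0, 0, 0], 0]
    - [[0, 0, 0], 0]

```text
time_s: 44.7
tcp_pos: [0.5266, 0.3698, 0.0369]
tcp_rot: [0.717, 0.697, 0.001, 0.0]
contact_force: [0.3, -0.4, -0.8]
finger_gap: 0.0381
```

```bash
python3 f.py 2
python3 - <<'E'
from h import *
p=snap('wrist','w13.png')
E
```

```text
44.75 [0.5268 0.3702 0.0376] [ 0.29 -0.02 -1.13] [-0.03  -0.026 -0.037] fz [-0.8 -1.5]
```

View pics/w13.png

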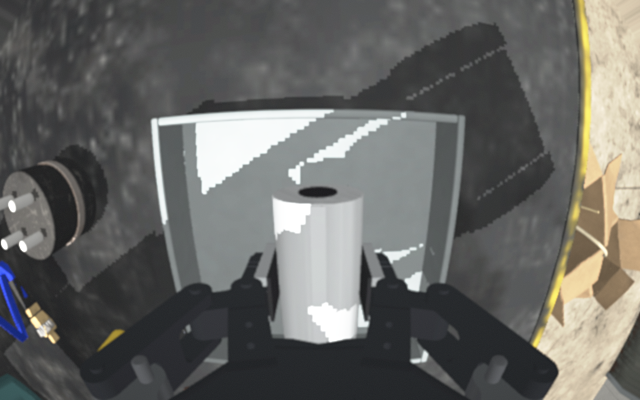

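Call:
move_arm:
  motion:
    - [[0, -4, 6], 0]
    - [[0, -4, 6], 0]
    - [[0, 0, 3], 0]
    - [[0, 0, 1.5], 0]
    - [[0, 0, 0], 0]
    - [[0, 0, 0], 0]

```text
time_s: 45.3
tcp_pos: [0.5171, 0.3702, 0.0185]
tcp_rot: [0.717, 0.697, 0.0, 0.0]
contact_force: [0.6, 0.6, -1.7]
finger_gap: 0.0383
```

```bash
python3 f.py 2
```

```text
45.35 [0.5172 0.3702 0.0185] [ 0.76  0.43 -1.7 ] [ 0.008  0.006 -0.008] fz [-1.7 -1.7]
```

Call:
move_arm:
  motion:
    - [[0, 0, 1], 0]
    - [[0, 0, 0], 0]

```text
time_s: 45.52
tcp_pos: [0.5175, 0.3703, 0.0179]
tcp_rot: [0.717, 0.697, 0.0, 0.0]
contact_force: [-0.2, 0.6, -0.6]
finger_gap: 0.0384
```

```bash
python3 f.py 2
```

```text
45.5667 [0.5175 0.3703 0.0179] [ 0.28  0.21 -0.53] [ 0.001 -0.036 -0.009] fz [-0.6 -0.5]
```

Call:
move_arm:
  motion:
    - [[0, 0, 1], 0]
    - [[0, 0, 0], 0]

```text
time_s: 45.73
tcp_pos: [0.5175, 0.3703, 0.0179]
tcp_rot: [0.717, 0.697, 0.001, 0.0]
contact_force: [-2.1, -1.5, 4.1]
finger_gap: 0.0382
```

```bash
python3 f.py 2
```

```text
45.7833 [0.5175 0.3703 0.0179] [-1.76 -0.63  4.62] [-0.193  0.29   0.012] fz [4.1 5.2]
```

Call:
move_arm:
  motion:
    - [[0, 0, -0.8], 0]
    - [[0, 0, 0], 0]

```text
time_s: 45.95
tcp_pos: [0.5175, 0.3703, 0.0179]
tcp_rot: [0.717, 0.697, 0.001, 0.0]
contact_force: [0.3, 0.0, 3.6]
finger_gap: 0.0381
```

Call:
move_arm:
  motion:
    - [[0, 0, 0], 0]
    - [[0, 0, 0], 0]
    - [[0, 0, 0], 0]
    - [[0, 0, 0], 0]
    - [[0, 0, 0], 0]
  gripper: 0

```text
time_s: 46.37
tcp_pos: [0.517, 0.3701, 0.0171]
tcp_rot: [0.717, 0.697, -0.0, -0.0]
contact_force: [0.3, 0.4, 0.3]
finger_gap: 0.0855
```

Call:
move_arm:
  motion:
    - [[0, 0, -5], 0]
    - [[0, 0, -15], 0]
    - [[0, 0, -30], 0]
    - [[0, 0, -30], 0]
    - [[0, 0, -30], 0]
    - [[-15, 0, -30], 0]
    - [[-30, 0, -20], 0]
    - [[-30, 0, 0], 0]
    - [[-20, 0, 0], 0]
    - [[0, 0, 0], 0]
    - [[0, 0, 0], 0]

```text
time_s: 47.28
tcp_pos: [0.5146, 0.2745, 0.1781]
tcp_rot: [0.718, 0.697, 0.001, 0.0]
contact_force: [-1.3, 0.2, -1.1]
finger_gap: 0.0853
```

Run:
```python
from h import *
p=snap('wrist','w14.png'); s=p['st'];print(s['tcp_pos'],s['time_s'],s['contact_force'],s['finger_gap'])
for l,z in [('roller_1',.031),('board',.012)]:
    for d in eyes.trace(l,p):
        v,u=np.nonzero(d['region']);P=np.array([onz(p,(a,b),z)[:2] for a,b in zip(u,v)])
        r=cv2.minAreaRect((P*1000).astype(np.float32));print(l,round(d['confidence'],2),np.round(r[0]),np.round(r[1]),r[2])
q=snap('side')
cv2.imwrite('pics/s14.png',cv2.resize(q['pixels'][120:320,220:460,::-1],None,fx=3,fy=3))
for l,z in [('roller_1',.062),('box_bits',.036),('tape_measure',.04),('coupler',.04)]:
    print(l,[(round(d['confidence'],2),onz(q,d['position'],z)[:2].round(3).tolist()) for d in eyes.trace(l,q)])
```

```text
[0.51459755 0.27450795 0.17814741] 47.2833 [-1.29497118  0.24865054 -1.1303188 ] 0.08528062836485888
roller_1 0.69 [517. 372.] [41. 80.] 0.08760496228933334
board 0.66 [519. 155.] [115. 160.] 84.62448120117188
roller_1 [(0.93, [0.383, -0.435]), (0.92, [0.474, -0.341]), (0.7, [0.586, -0.034]), (0.61, [0.354, -0.125]), (0.54, [0.513, 0.342])]
box_bits [(0.97, [0.328, -0.301])]
tape_measure [(0.67, [0.361, 0.224])]
coupler [(0.72, [0.334, 0.38])]
```

View pics/w14.png

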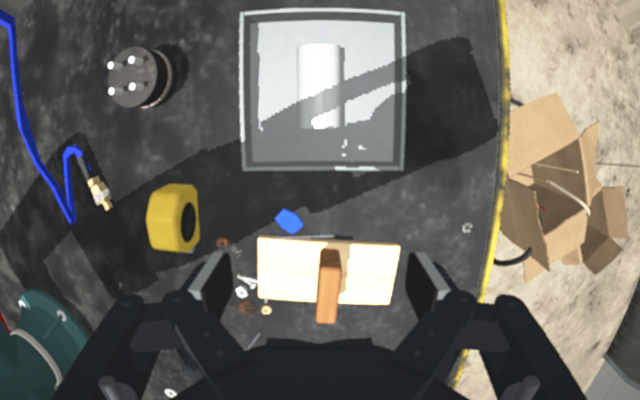

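View pics/s14.png

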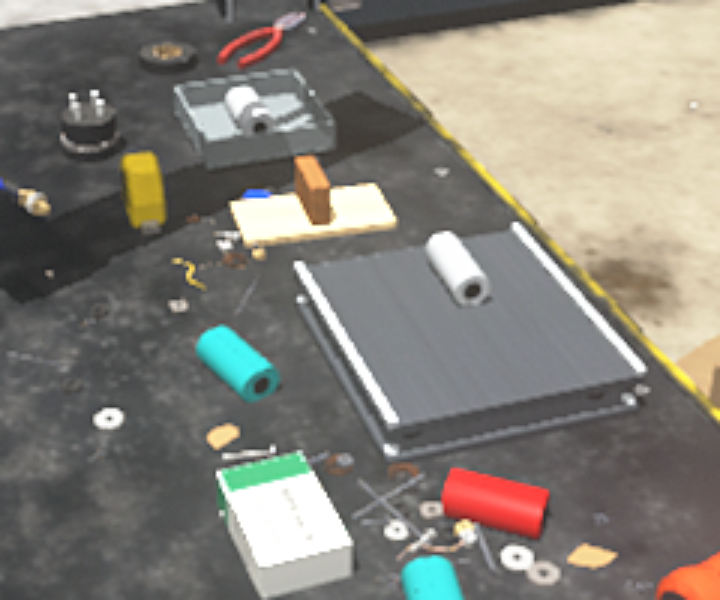

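All three are where they should be: worn roller in the tray (wrist 320,87), board flat (side view), true roller on the far half. Nothing is being touched, so I'm handing in.

```bash
python3 -c "
from cell import env
print(env.finish_job())"
```

```text
the job is handed in; nothing more can be done
None
```

I rolled both rollers to the far half under the pressed board, put the worn one in the grey tray and handed the job in at about 47 s of the 72 s allowed. No verdict was reported.

- **First roller (true):** the one farther left (+y) kept the board level throughout. The board pressed it with about 3.5–7 N. It now lies on the far half of the plate, at bed x ≈ +18 mm.
- **Second roller (worn):** the board rose and fell about 6 mm each half turn. I followed this by adjusting the board height from the force readings, mostly 3–8 N. Contact was lost once for a moment on the way, before the middle, then regained.
- **Placing:** the board is flat on the worktop at about its original spot. The worn roller was about 38 mm across between the fingers. I lowered it onto the tray floor, pressed it there with about 6–7 N for a moment, then let go.

**Last checks:** the pictures show the worn roller within a few millimetres of the tray centre and the board flat. The gripper is open and clear of everything, and the carton, tape measure and coupling sit within about 10 mm of their start positions, which is measurement scatter. I saw no failed check. The force readings carried about 1 N of noise, so the peak press, estimated at about 10 N on the plate against the 15 N limit, is approximate.

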